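# Free the sprung access panel of a bench-top filter unit

### The arm

A 6-joint arm with a two-finger parallel gripper is mounted at the origin on the work surface. World frame = base frame: x ahead of the robot, y to its left, z up, the work surface at z = 0. Lengths are in mm, angles in rad, forces in N, time in s.
With the tool pointing down it reaches from about 350 to 775 mm from the base axis. Payload 7.3 kg.
Tool frame: the origin (TCP) lies at the very end of the fingers, on their centre line; the grasp point (between the pads) lies 19 mm behind it; x points along the fingers, z is the direction in which the jaws open and shut, and the axes are right-handed (so a half turn about x gives the same grasp; the last joint's range is limited). The gripper opens to 92 mm and grips with 3 to 60 N. Pads are 19 mm wide; open, the fingers measure 130 mm over their backs; the gripper's body (75 mm by 190 mm) begins 47 mm behind the grasp point.
Start: joints at [-1.347, 0.342, 1.524, -0, 1.275, -0.146], TCP at [189.773, -489.521, 226.741] pointing down, gripper open.
Joint ranges: [-2.53, 2.53], [-0.77, 2.02], [0.04, 2.7], [-1, 4.14], [0.28, 2.66], [-3.11, 3.11]. Speed limits (rad/s): [2.57, 2.57, 3.14, 3.14, 3.14, 3.14].

### API

Orientations are given as [roll, pitch, yaw] about the fixed x, y, z axes, in that order (R = Rz(yaw) Ry(pitch) Rx(roll)).
In Python, from plant import * gives the robot as it stands.
- The arm moves only by the shell command python3 -m creep 'ROWS'. ROWS is JSON, a list of rows, each an object of numbers: "tx", "ty", "tz": the shift along the tool's x, y, z in cm; "wx", "wy", "wz": the turn, a rotation vector about the tool's x, y, z in rad; "gripper": the closure, from -1 (fully open) to 1 (shut). A call has 1 to 8 rows; each row is the pose to reach, as a shift and turn from the pose commanded when the call began, along the tool's axes at that moment; what a row does not reach only later rows make up. A row lasts 1/12 s, in which the tool goes at most 41.7 mm and 7.16 degrees, less where a joint would pass 70% of its speed; a pose out of reach is approached as far as the arm can. A call with a gripper value outside its range is refused whole. The fingers move at their own pace and stop on an object; the grip force is fixed at half the most. Time passes only in rows, so rows that repeat a pose let the fingers close. It gives the time, the measured TCP pose, the force and the opening at its end, in the units of the state.
- get_obs(): the state, without advancing time (a new reading comes with each control period).
- capture(name): name is "side" or "top"; returns a dict with "frame" (480x640x3 uint8, red, green, blue), "z_map" (480x640 float32, mm along the optical axis (not along the pixel's ray), 0 where there is no reading), "vertical_fov" (degrees; the focal length in pixels is half the picture's height over the tangent of half this angle, whatever the lens; pixels are square), "cx", "cy" (the principal point, pixels), "xyz" and "rotation" of the camera in the world. Camera axes: x right, y down, z forward; pixel columns grow to the right and rows downward; lengths in mm; the calibration is good to about 2 mm. A picture is of the moment at which its call begins.
- close_job(): hands the job in, once; it reports no verdict.
The state is a dict: "time": time; "joint_positions": joint angles; "dq": joint speeds; "tau": joint torques, N m; "tool_pos": TCP position; "tcp_rot": TCP orientation; "contact_force": force on the tool from outside, world axes, zero at the start; "moment": the same for the moment, N m; "grip_width": finger opening in mm.
Only numpy, scipy, OpenCV 4.12 (cv2) and the standard library are available. Lean on these libraries where they do the work, as an engineer would, in place of code of your own. Each camera call takes 0.05 s, during which the arm holds its last target.

### The job

Take the screwdriver from its stand and with its blade turn both slotted fasteners on top of the filter unit a quarter turn counter-clockwise, so that the access panel pops up on its springs at both ends. Then put the screwdriver back upright in its stand and let go; work the fasteners with the screwdriver only, never with the gripper, and leave the beaker, the bottle and the jar where they are.

Things in the scene. Friction and masses are not known exactly. Their poses are not given: they have to be found in the camera images.
- unit: Low beige enclosure fixed to the bench, 190 (x) x 280 (y) x 92 mm high; origin at the centre of its underside, z up. A recess in its top, 113 x 213 mm, holds the loose access panel.
- panel: Loose aluminium plate, 110 (x) x 210 (y) x 8 mm, in the recess; origin at the centre of its underside. Four springs under its corners push it up (about 5 N in all); the two fastener heads hold it down, its top 1.5 mm below the rim. Under each head is an opening 23 (x) x 39 (y) mm: a head turned along y fits through it, that end jumps up 7.5 mm (6 mm above the rim), and the head cannot turn back.
- cam_a_slot (a point): Mouth of the screwdriver slot of fastener A, on its turning axis, on the head's top face, 99.5 mm above the bench, 70 mm from the unit's centre on its +y side. x along the slot, z up; turns with the head. Head: dark steel oblong 34 mm long (along the slot), 16 wide, 9 thick. Slot: straight, 22 mm long with closed ends, 6.5 wide, 6 deep.
- cam_b_slot (a point): The same for fastener B, 70 mm from the unit's centre on its -y side.
- cam_a (a joint): Turn of fastener A, rad, counter-clockwise from above. 0: locked, head along the unit's x (starts at 0 to 0.2). Hard stops at 0 and 1.57. The panel comes free at about 1.2. Friction of 0.06 to 0.1 N m; stays where left. The blade has about 0.25 rad of play to each side in the slot, so the screwdriver must turn up to 0.25 rad farther.
- cam_b (a joint): The same for fastener B.
- panel_a (a point): Point on the panel's top face, on its centre line, 98 mm from its centre towards the unit's +y. About 90.5 mm above the bench when that end is locked, 98 mm when it is up.
- panel_b (a point): The same towards the unit's -y.
- driver: Stubby flat-blade screwdriver, 0.1 to 0.2 kg, upright in its stand. Origin on its axis under its collar, z up. Beech handle with flat sides, 32 (x) x 24 (y) mm, 6 to 64 mm above the origin; grip from above across the 24 mm (along y). Black collar 40 mm across, 0 to 6 mm. Shaft 10 mm thick below the origin, then a blade 16 mm wide (x), 2.5 thick (y), from 54 mm to the tip at 70 mm.
- stand_mouth (a point): Centre of the stand's hole at the top of its plate, 90 mm above the bench, z up. Stand fixed to the bench: grey plate 70 x 70 x 8 mm on four thin posts over a 90 x 90 mm foot; through hole 26 mm across. The screwdriver hangs in it, its collar resting on the plate; its origin is then at this point, give or take 8 mm.
- beaker: Glass beaker, 76 mm in diameter, 95 mm high, loose; origin at the centre of its underside. A bystander.
- wash_bottle: White plastic bottle, 64 mm in diameter, 170 mm high, loose; origin at the centre of its underside. A bystander.
- jar: Amber glass jar with a black cap, 72 mm in diameter, 85 mm high, loose; origin at the centre of its underside. A bystander.

How it is judged (in metres and radians):
On the way:
1. both fasteners are turned and the panel stands up at both ends, while the screwdriver is out of its stand (value of joint each of cam_a, cam_b above 1.1 rad and z of each of panel_a, panel_b in the frame of unit above 0.0945 m and distance between driver and stand_mouth above 0.03 m), for 0.1 s.
At the end, for the whole second after the job is handed in: Both fasteners are turned at least 1.1 rad and both ends of the panel stand up (panel_a and panel_b at least 94.5 mm above the unit's underside); the screwdriver is back in its stand, its origin within 15 mm of stand_mouth, upright within 0.12 rad, at rest and released (value of joint each of cam_a, cam_b above 1.1 rad and z of each of panel_a, panel_b in the frame of unit above 0.0945 m and distance between driver and stand_mouth below 0.015 m and angle between driver's own z axis and vertical below 0.12 rad and linear speed of driver below 0.02 m/s and contact force between the fingers and driver below 0.1 N); the robot touches nothing.
It fails at once if the gripper's fingers push on a fastener (contact force between the fingers and cam_a above 1 N or contact force between the fingers and cam_b above 1 N).
It fails at once if the beaker, the bottle or the jar is moved more than 30 mm (distance of any of beaker, wash_bottle, jar from where it was at the start of the episode above 0.03 m).
It also fails if it takes over 56 s, if anything falls off the work surface, if the arm or the gripper's body presses on something with over 40 N, if the wrist force passes 120 N, or if a joint passes its speed limit or range.

## Working session

There is one attempt and no reset: what is moved stays moved. The work goes in short steps, Python scripts to look and compute and a shell command to move; the robot and the scene stay as the last step left them, time stands still between calls to the robot, and variables do not carry over. Pictures are saved under pics/ and viewed, and the job is handed in when it is done.

```bash
ls; mkdir -p pics; cat > h.py <<'E'
from plant import *
import numpy as np, cv2
from scipy.spatial.transform import Rotation as R
def snap(n,tag):
    c=capture(n); np.savez('%s.npz'%tag,**{k:np.array(v) for k,v in c.items()})
    cv2.imwrite('pics/%s.png'%tag,c['frame'][:,:,::-1]); return c
def ld(tag): return dict(np.load('%s.npz'%tag))
def crop(tag,u0,u1,v0,v1,s,out):
    im=cv2.imread('pics/%s.png'%tag)[v0:v1,u0:u1]
    cv2.imwrite('pics/%s.png'%out,cv2.resize(im,None,fx=s,fy=s,interpolation=cv2.INTER_CUBIC))
def Rc(c):
    r=np.array(c['rotation'])
    return r if r.shape==(3,3) else R.from_euler('xyz',r).as_matrix()
def f(c): return 240/np.tan(np.radians(float(c['vertical_fov']))/2)
def pt(c,u,v,z=None,d=None):
    ray=Rc(c)@np.array([(u-c['cx'])/f(c),(v-c['cy'])/f(c),1]); o=np.array(c['xyz'])
    if z is not None: return o+ray*(z-o[2])/ray[2]
    if d is None: d=c['z_map'][int(round(v)),int(round(u))]
    return o+ray*d
def proj(c,p):
    q=Rc(c).T@(np.array(p)-c['xyz']); return q[:2]/q[2]*f(c)+[c['cx'],c['cy']]
E
python3 - <<'E'
from h import *
for n in ('side','top'):
    c=snap(n,n+'0'); print(n,c['xyz'],c['rotation'],c['vertical_fov'],c['cx'],c['cy'])
print(get_obs())
E
```

```text
pics
side [377.98767832 522.33269373 701.42226495] [-2.3602808e+00 -2.4645088e-04 -2.7381906e+00] 53.81678735053709 322.5725229700815 239.0532993520826
top [ 486.48181039    5.8444155  1046.43377012] [-3.01594174  0.01485956 -1.5551034 ] 49.350737100660425 307.8443385800289 244.5585398973224
{'time': 0.1, 'joint_positions': array([-1.34701367e+00,  3.42688374e-01,  1.52492378e+00,  1.67319377e-06,
        1.27541339e+00, -1.45999758e-01]), 'dq': array([-3.74695523e-04, -2.29329266e-05, -1.89980359e-03, -2.79296475e-04,
        3.57360438e-04,  1.37580053e-03]), 'tau': array([ 2.83980822e-03, -4.32004237e+01, -2.44692582e+01,  7.18077784e-02,
        5.26098534e-02, -6.35492120e-05]), 'tool_pos': array([ 189.68028184, -489.14165017,  226.09533377]), 'tcp_rot': array([2.99447625, 1.56936344, 1.79346185]), 'contact_force': array([-0.54573785,  0.34513114,  0.36965651]), 'moment': array([0.026617  , 0.02349221, 0.07673105]), 'grip_width': 91.72087355007208}
```

View pics/top0.png

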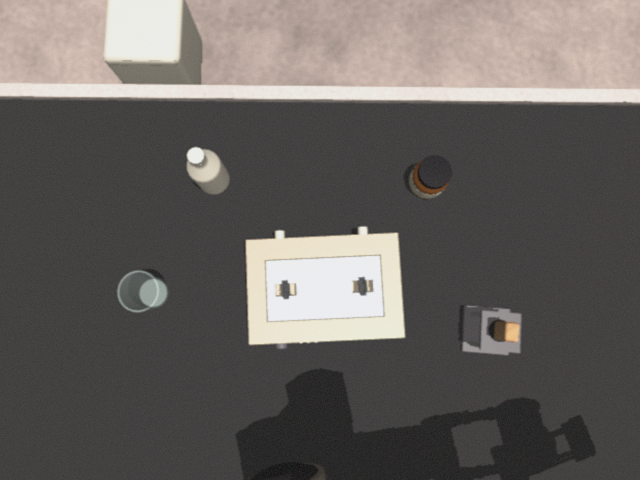

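View pics/side0.png

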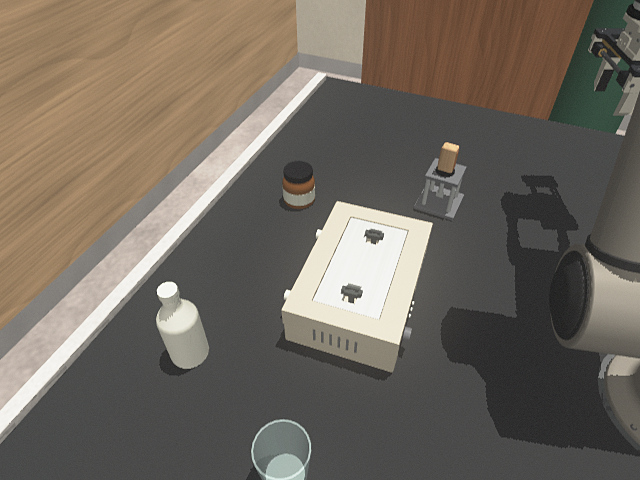

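The top view shows the unit at about (325,288), with fastener A at (286,290) and B at (362,286). The driver and stand are at about (507,331). The bottle, beaker and jar are all well clear. I'll enlarge both areas.

```bash
python3 - <<'E'
from h import *
crop('top0',240,410,225,350,4.6,'t_unit')
crop('top0',450,540,290,370,8,'t_drv')
crop('side0',400,480,130,230,6,'s_drv')
crop('side0',330,400,220,310,6.5,'s_cam')
E
```

```text
(no output)
```

View pics/t_unit.png

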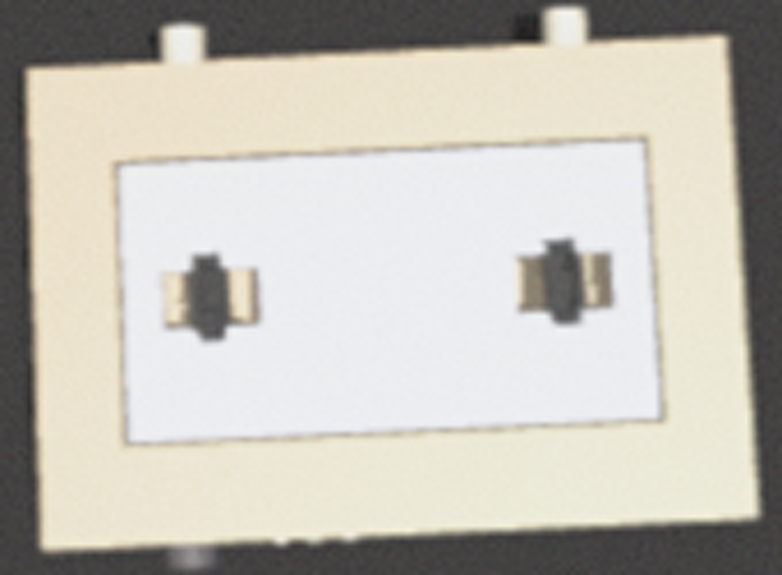

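View pics/t_drv.png

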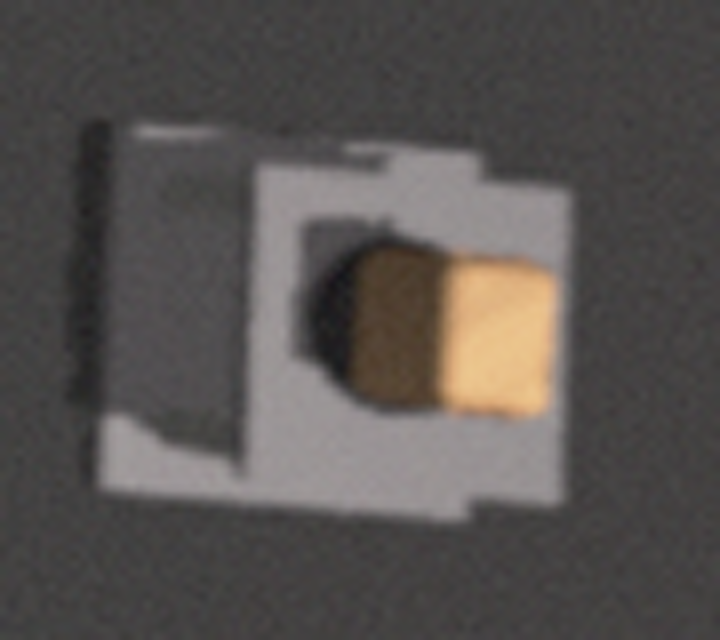

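View pics/s_drv.png

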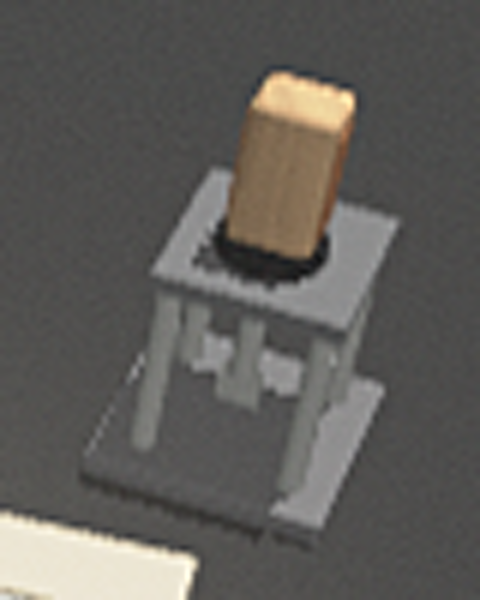

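View pics/s_cam.png

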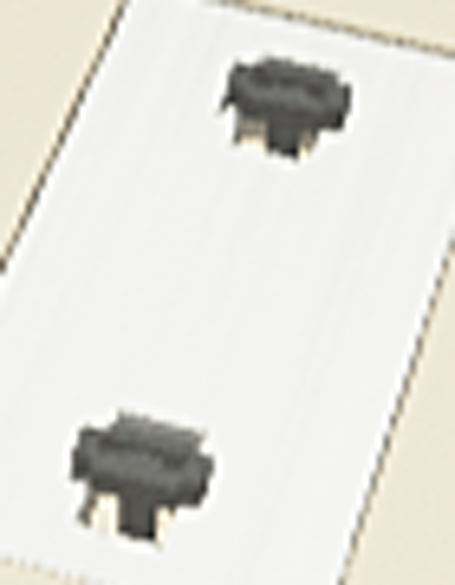

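```bash
cat >> h.py <<'E'
def up(x,y,s,u0,v0): return (x+.5)/s-.5+u0,(y+.5)/s-.5+v0
E
python3 - <<'E'
from h import *
np.set_printoptions(precision=1,suppress=True)
c=ld('top0'); s=ld('side0')
def U(P,z,s_,u0,v0,cam):
    out=np.array([pt(cam,*up(x,y,s_,u0,v0),z=z) for x,y in P]); print(out[:,:2].tolist(), out.mean(0)); return out
def quad(o):
    print(' edges',[round(float(np.linalg.norm(o[i]-o[(i+1)%4])),1) for i in range(4)],'yaw',[round(float(np.arctan2(*(o[(i+1)%4]-o[i])[1::-1])),3) for i in range(4)])
for P,z in [([(26,68),(728,36),(762,518),(42,550)],92),([(117,162),(645,138),(662,418),(127,443)],90.5)]:
    quad(U(P,z,4.6,240,225,c))
U([(208,297),(562,281)],99.5,4.6,240,225,c)
quad(U([(441,256),(555,262),(548,415),(440,405)],154,8,450,290,c))
quad(U([(253,163),(573,188),(563,504),(240,478)],90,8,450,290,c))
print('side')
quad(U([(272,73),(355,95),(338,132),(250,108)],154,6,400,130,s))
quad(U([(216,168),(400,220),(347,330),(153,272)],90,6,400,130,s))
U([(290,88),(142,440)],99.5,6.5,330,220,s)
# depth blobs
for nm,cam in(('top',c),('side',s)):
    z=cam['z_map'];vv,uu=np.mgrid[:480,:640]
    rays=np.stack([(uu-cam['cx'])/f(cam),(vv-cam['cy'])/f(cam),np.ones_like(uu,float)],-1)@Rc(cam).T
    W=cam['xyz']+rays*z[...,None]
    for sgn in (1,-1):
        m=(abs(W[...,2]-99.5)<3)&(abs(W[...,0]-387)<60)&(abs(W[...,1]-(-30+sgn*70))<50)
        p=W[m]; 
        if len(p)>5:
            q=p[:,:2]-p[:,:2].mean(0);w,v=np.linalg.eigh(q.T@q/len(q)); print(nm,len(p),p.mean(0),'ext',np.sqrt(w*12),'ang',np.arctan2(v[1,1],v[0,1]))
    m=(abs(W[...,2]-154)<4)&(W[...,1]<-250)&(W[...,1]>-450)&(W[...,0]<450); p=W[m]
    if len(p): print(nm,'handle',len(p),p.mean(0),p.min(0),p.max(0))
E
```

```text
[[614.8414648424615, 137.68796449476258], [631.6219108038008, -143.59577137888826], [441.47195325997694, -155.72719910878197], [424.49246391586604, 125.55607783323421]] [528.1  -9.   92. ]
 edges [281.8, 190.5, 281.8, 190.7] yaw [-1.511, -3.078, 1.631, 0.064]
[[577.6050754316755, 100.25993538228322], [590.2332431673011, -110.53928158981691], [479.5516096230371, -117.04302188438702], [466.45246532955184, 93.42391212266729]] [528.5  -8.5  90.5]
 edges [211.2, 110.9, 210.9, 111.4] yaw [-1.511, -3.083, 1.633, 0.061]
[[523.9575895334243, 62.155717166071454], [532.3218756933129, -76.82683215219397]] [528.1  -7.3  99.5]
[[473.091619036324, -312.1394800726884], [472.2248158652312, -335.9134160159091], [440.52721887452884, -333.36160579870267], [442.2176287141575, -310.96669573771453]] [ 457.  -323.1  154. ]
 edges [23.8, 31.8, 22.5, 30.9] yaw [-1.607, 3.061, 1.495, -0.038]
[[492.26679734242754, -293.33904014624176], [487.79399501608606, -365.0310134337911], [417.6815916256105, -360.3455642561312], [422.1926497994411, -288.644099685308]] [ 455.  -326.8   90. ]
 edges [71.8, 70.3, 71.8, 70.2] 
[... 189 characters left out ...]
310.2394670742285]] [ 457.  -320.9  154. ]
 edges [28.8, 23.8, 30.2, 23.6] yaw [3.071, 1.539, -0.075, -1.66]
[[486.5640213526799, -364.81745412256623], [418.41482631144726, -359.5187838018056], [422.85197162270237, -289.48147129828794], [492.1518420464831, -295.05182057111676]] [ 455.  -327.2   90. ]
 edges [68.4, 70.2, 69.5, 70.0] yaw [3.064, 1.508, -0.08, -1.651]
[[531.990826797173, -77.59857304555567], [525.6106678236155, 56.417654396270734]] [528.8 -10.6  99.5]
top 6 [439.9  51.8  96.9] ext [10.8 65.4] ang 1.713304488148728
top handle 73 [ 445.6 -321.8  153.2] [ 440.9 -332.8  150. ] [ 449.5 -311.1  157.4]
side handle 26 [ 445.7 -321.9  152.4] [ 441.8 -332.5  150. ] [ 449.7 -311.1  154.1]
```

```bash
python3 - <<'E'
from h import *
np.set_printoptions(precision=2,suppress=True)
c=ld('top0'); s=ld('side0')
for nm,cam in(('top',c),('side',s)):
    z=cam['z_map'];vv,uu=np.mgrid[:480,:640]
    rays=np.stack([(uu-cam['cx'])/f(cam),(vv-cam['cy'])/f(cam),np.ones_like(uu,float)],-1)@Rc(cam).T
    W=cam['xyz']+rays*z[...,None]
    for q0 in ((524,61),(532.5,-78.7)):
        m=(W[...,2]>95.5)&(np.hypot(W[...,0]-q0[0],W[...,1]-q0[1])<25); p=W[m]
        g=(cam['frame'].max(-1)<110)&(np.hypot(W[...,0]-q0[0],W[...,1]-q0[1])<25)
        for nn,p in (('depth',p),('dark',np.array([pt(cam,u,v,z=99.5) for v,u in np.argwhere(g)]))):
            if len(p)<6: print(nm,nn,len(p));continue
            q=p[:,:2]-p[:,:2].mean(0);w,v=np.linalg.eigh(q.T@q/len(q)); print(nm,nn,len(p),p.mean(0),'ext',np.sqrt(w*12),'ang',np.arctan(v[1,1]/v[0,1]))
crop('top0',270,300,275,305,20,'tA'); crop('top0',348,378,270,300,20,'tB')
a=cv2.hconcat([cv2.imread('pics/tA.png'),cv2.imread('pics/tB.png')]);cv2.imwrite('pics/tAB.png',cv2.resize(a,(800,400)))
E
```

```text
top depth 126 [524.42  61.81  99.47] ext [16.16 33.05] ang 0.04700982330219399
top dark 111 [523.92  62.    99.5 ] ext [12.76 27.92] ang 0.09402976812805142
top depth 119 [532.03 -77.47  99.26] ext [16.34 33.03] ang 0.1059984799434677
top dark 114 [531.99 -76.93  99.5 ] ext [13.17 27.05] ang 0.10372489083968554
side depth 147 [523.66  61.7   97.97] ext [17.77 32.81] ang 0.1387738515564868
side dark 160 [521.61  68.35  99.5 ] ext [25.94 31.28] ang -0.4189540184303767
side depth 105 [532.27 -77.94  97.9 ] ext [18.39 32.86] ang 0.10669098538112773
side dark 157 [530.42 -71.67  99.5 ] ext [28.19 31.08] ang -0.4619885040189062
```

View pics/tAB.png

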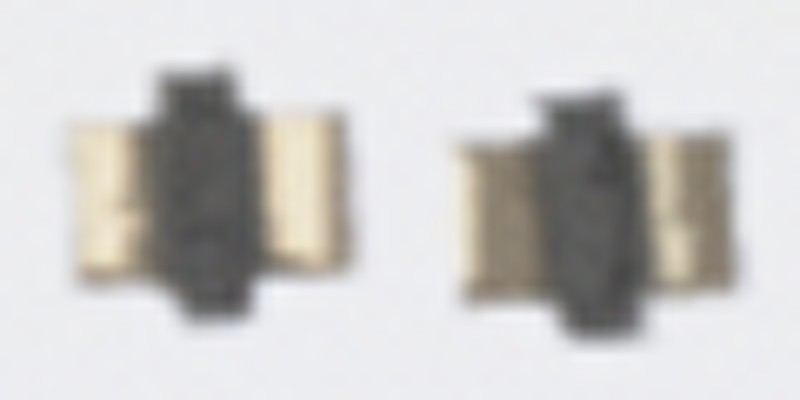

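```bash
cat >> h.py <<'E'
def plan(p,zyaw):
    """shift (cm) & rotvec in tool axes, to TCP p with tool x down, tool z at world yaw zyaw"""
    o=get_obs(); Rt=R.from_euler('xyz',o['tcp_rot']).as_matrix()
    z=np.array([np.cos(zyaw),np.sin(zyaw),0]);x=np.array([0,0,-1.]);G=np.stack([x,np.cross(z,x),z],1)
    d=Rt.T@(np.array(p)-o['tool_pos'])/10; w=R.from_matrix(Rt.T@G).as_rotvec()
    print('t',o['time'],'tcp',o['tool_pos'].round(1),'zyaw',round(float(np.arctan2(Rt[1,2],Rt[0,2])),3),'tilt',np.round(Rt[:2,0],3),'q',o['joint_positions'].round(2),'F',o['contact_force'].round(1),'M',o['moment'].round(2),'grip',round(o['grip_width'],1))
    print('shift cm',d.round(2),'rot',w.round(3))
E
python3 - <<'E'
from h import *
plan([457,-322,200],1.50);plan([457,-322,200],-1.64)
E
```

```text
t 0.1 tcp [ 189.7 -489.1  226.1] zyaw -1.201 tilt [-0.     0.001] q [-1.35  0.34  1.52  0.    1.28 -0.15] F [-0.5  0.3  0.4] M [0.03 0.02 0.08] grip 91.7
shift cm [ 2.62 30.97 -5.92] rot [-2.701e+00 -0.000e+00 -2.000e-03]
t 0.1 tcp [ 189.7 -489.1  226.1] zyaw -1.201 tilt [-0.     0.001] q [-1.35  0.34  1.52  0.    1.28 -0.15] F [-0.5  0.3  0.4] M [0.03 0.02 0.08] grip 91.7
shift cm [ 2.62 30.97 -5.92] rot [ 0.439 -0.001  0.   ]
```

```bash
python3 -m creep '[{"tx":2.6,"ty":31,"tz":-5.9,"wx":0.44,"gripper":-1},{"tx":2.6,"ty":31,"tz":-5.9,"wx":0.44,"gripper":-1},{"tx":2.6,"ty":31,"tz":-5.9,"wx":0.44,"gripper":-1},{"tx":2.6,"ty":31,"tz":-5.9,"wx":0.44,"gripper":-1},{"tx":2.6,"ty":31,"tz":-5.9,"wx":0.44,"gripper":-1},{"tx":2.6,"ty":31,"tz":-5.9,"wx":0.44,"gripper":-1},{"tx":2.6,"ty":31,"tz":-5.9,"wx":0.44,"gripper":-1},{"tx":2.6,"ty":31,"tz":-5.9,"wx":0.44,"gripper":-1}]'
python3 -m creep '[{},{},{}]'
python3 - <<'E'
from h import *
plan([457,-322,107],-1.64)
E
```

```text
t 0.1 tcp [ 189.7 -489.1  226.1] zyaw -1.201 tilt [-0.     0.001] q [-1.35  0.34  1.52  0.    1.28 -0.15] F [-0.5  0.3  0.4] M [0.03 0.02 0.08] grip 91.7
shift cm [11.92 30.96 -5.91] rot [ 0.439 -0.001  0.   ]validation failed for argument at $[0]...
validation failed for argument at $[0]...
```

```bash
python3 -m creep '[{"tx":2.6,"ty":31,"tz":-5.9,"wx":0.44,"wy":0,"wz":0,"gripper":-1},{"tx":2.6,"ty":31,"tz":-5.9,"wx":0.44,"wy":0,"wz":0,"gripper":-1},{"tx":2.6,"ty":31,"tz":-5.9,"wx":0.44,"wy":0,"wz":0,"gripper":-1},{"tx":2.6,"ty":31,"tz":-5.9,"wx":0.44,"wy":0,"wz":0,"gripper":-1},{"tx":2.6,"ty":31,"tz":-5.9,"wx":0.44,"wy":0,"wz":0,"gripper":-1},{"tx":2.6,"ty":31,"tz":-5.9,"wx":0.44,"wy":0,"wz":0,"gripper":-1},{"tx":2.6,"ty":31,"tz":-5.9,"wx":0.44,"wy":0,"wz":0,"gripper":-1},{"tx":2.6,"ty":31,"tz":-5.9,"wx":0.44,"wy":0,"wz":0,"gripper":-1}]'
python3 - <<'E'
from h import *
plan([457,-322,107],-1.64)
E
```

```text
time: 0.77
tool_pos: [459.2, -320.6, 200.2]
tcp_rot: [-2.448, 1.57, 2.195]
contact_force: [0.2, -1.4, 0.4]
grip_width: 92.0
t 0.7667 tcp [ 459.2 -320.6  200.2] zyaw -1.641 tilt [-0.  0.] q [-0.75  0.43  1.47  0.    1.25  0.89] F [ 0.2 -1.4  0.4] M [-0.01 -0.03 -0.03] grip 92.0
shift cm [ 9.32 -0.2   0.16] rot [-0.001 -0.     0.   ]
```

```bash
python3 -m creep '[{"tx":3,"ty":-0.2,"tz":0.15,"wx":0,"wy":0,"wz":0,"gripper":-1},{"tx":6,"ty":-0.2,"tz":0.15,"wx":0,"wy":0,"wz":0,"gripper":-1},{"tx":8.5,"ty":-0.2,"tz":0.15,"wx":0,"wy":0,"wz":0,"gripper":-1},{"tx":9.3,"ty":-0.2,"tz":0.15,"wx":0,"wy":0,"wz":0,"gripper":-1},{"tx":9.3,"ty":-0.2,"tz":0.15,"wx":0,"wy":0,"wz":0,"gripper":-1}]'
python3 - <<'E'
from h import *
plan([457,-322,107],-1.64)
snap('side','s1'); crop('s1',390,490,80,230,4,'s1c')
E
```

```text
time: 1.18
tool_pos: [454.2, -322.7, 105.4]
tcp_rot: [-2.243, 1.565, 2.399]
contact_force: [-0.1, 0.1, -0.2]
grip_width: 91.8
t 1.1833 tcp [ 454.2 -322.7  105.4] zyaw -1.641 tilt [-0.004  0.004] q [-0.76  0.53  1.59 -0.    1.03  0.89] F [-0.1  0.1 -0.2] M [ 0.04 -0.03  0.  ] grip 91.8
shift cm [-0.16  0.27 -0.09] rot [-0.001 -0.003  0.004]
```

View pics/s1c.png

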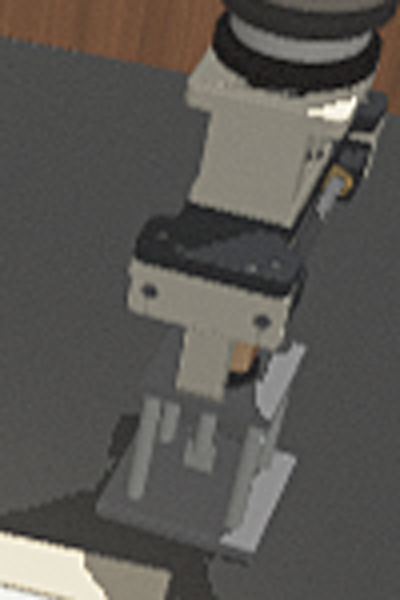

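The fingers straddle the handle: the near finger is at crop (205,365), with the handle just behind it. I'll correct the position slightly and close.

```bash
python3 -m creep '[{"tx":0,"ty":0.2,"tz":-0.1,"wx":0,"wy":0,"wz":0,"gripper":-1},{"tx":0,"ty":0.2,"tz":-0.1,"wx":0,"wy":0,"wz":0,"gripper":-1},{"tx":0,"ty":0.2,"tz":-0.1,"wx":0,"wy":0,"wz":0,"gripper":-1}]'
python3 - <<'E'
from h import *
plan([457,-322,107],-1.64)
E
```

```text
time: 1.48
tool_pos: [458.2, -323.7, 109.3]
tcp_rot: [0.885, 1.568, -0.756]
contact_force: [-0.1, 0.3, 0.3]
grip_width: 92.0
t 1.4833 tcp [ 458.2 -323.7  109.3] zyaw -1.641 tilt [ 0.002 -0.002] q [-0.75  0.52  1.59 -0.    1.03  0.89] F [-0.1  0.3  0.3] M [0.   0.02 0.01] grip 92.0
shift cm [ 0.23 -0.13 -0.16] rot [-0.001  0.002 -0.002]
```

```bash
python3 -m creep '[{"tx":0,"ty":0,"tz":0,"wx":0,"wy":0,"wz":0,"gripper":-1},{"tx":0,"ty":0,"tz":0,"wx":0,"wy":0,"wz":0,"gripper":-1},{"tx":0,"ty":0,"tz":0,"wx":0,"wy":0,"wz":0,"gripper":-1},{"tx":0,"ty":0,"tz":0,"wx":0,"wy":0,"wz":0,"gripper":-1}]'
python3 - <<'E'
from h import *
plan([457,-322,107],-1.64)
E
```

```text
time: 1.82
tool_pos: [457.5, -323.0, 108.0]
tcp_rot: [0.844, 1.57, -0.797]
contact_force: [-0.6, 0.0, -0.0]
grip_width: 92.3
t 1.8167 tcp [ 457.5 -323.   108. ] zyaw -1.641 tilt [ 0. -0.] q [-0.75  0.52  1.59 -0.    1.03  0.89] F [-0.6  0.  -0. ] M [-0.01  0.01 -0.04] grip 92.3
shift cm [ 0.1  -0.06 -0.1 ] rot [-0.001  0.    -0.   ]
```

Settled and within 1 mm. Closing.

```bash
python3 -m creep '[{"tx":0.05,"ty":-0.05,"tz":-0.1,"wx":0,"wy":0,"wz":0,"gripper":1},{"tx":0.05,"ty":-0.05,"tz":-0.1,"wx":0,"wy":0,"wz":0,"gripper":1},{"tx":0.05,"ty":-0.05,"tz":-0.1,"wx":0,"wy":0,"wz":0,"gripper":1},{"tx":0.05,"ty":-0.05,"tz":-0.1,"wx":0,"wy":0,"wz":0,"gripper":1},{"tx":0.05,"ty":-0.05,"tz":-0.1,"wx":0,"wy":0,"wz":0,"gripper":1},{"tx":0.05,"ty":-0.05,"tz":-0.1,"wx":0,"wy":0,"wz":0,"gripper":1},{"tx":0.05,"ty":-0.05,"tz":-0.1,"wx":0,"wy":0,"wz":0,"gripper":1},{"tx":0.05,"ty":-0.05,"tz":-0.1,"wx":0,"wy":0,"wz":0,"gripper":1}]'
python3 - <<'E'
from h import *
plan([457,-322,107],-1.64)
E
```

```text
time: 2.48
tool_pos: [457.1, -322.0, 107.2]
tcp_rot: [0.517, 1.571, -1.124]
contact_force: [0.1, -0.5, -0.3]
grip_width: 43.2
t 2.4833 tcp [ 457.1 -322.   107.2] zyaw -1.641 tilt [ 0. -0.] q [-0.75  0.52  1.59 -0.    1.03  0.89] F [ 0.1 -0.5 -0.3] M [-0.01  0.02  0.  ] grip 43.2
shift cm [ 0.02 -0.01  0.  ] rot [-0.001  0.    -0.   ]
```

```bash
python3 -m creep '[{"tx":0,"ty":0,"tz":0,"wx":0,"wy":0,"wz":0,"gripper":1},{"tx":0,"ty":0,"tz":0,"wx":0,"wy":0,"wz":0,"gripper":1},{"tx":0,"ty":0,"tz":0,"wx":0,"wy":0,"wz":0,"gripper":1},{"tx":0,"ty":0,"tz":0,"wx":0,"wy":0,"wz":0,"gripper":1},{"tx":0,"ty":0,"tz":0,"wx":0,"wy":0,"wz":0,"gripper":1},{"tx":0,"ty":0,"tz":0,"wx":0,"wy":0,"wz":0,"gripper":1}]'
python3 - <<'E'
from h import *
plan([457,-322,190],-1.64)
E
```

```text
time: 2.98
tool_pos: [457.1, -322.0, 107.3]
tcp_rot: [0.529, 1.571, -1.112]
contact_force: [-0.5, 0.0, 0.3]
grip_width: 23.5
t 2.9833 tcp [ 457.1 -322.   107.3] zyaw -1.641 tilt [ 0. -0.] q [-0.75  0.52  1.59 -0.    1.03  0.89] F [-0.5  0.   0.3] M [-0.04 -0.    0.01] grip 23.5
shift cm [-8.27 -0.01 -0.  ] rot [-0.001  0.    -0.   ]
```

```bash
python3 -m creep '[{"tx":-1,"ty":0,"tz":0,"wx":0,"wy":0,"wz":0,"gripper":1},{"tx":-3,"ty":0,"tz":0,"wx":0,"wy":0,"wz":0,"gripper":1},{"tx":-6,"ty":0,"tz":0,"wx":0,"wy":0,"wz":0,"gripper":1},{"tx":-9,"ty":0,"tz":0,"wx":0,"wy":0,"wz":0,"gripper":1},{"tx":-11,"ty":0,"tz":0,"wx":0,"wy":0,"wz":0,"gripper":1},{"tx":-12,"ty":0,"tz":0,"wx":0,"wy":0,"wz":0,"gripper":1},{"tx":-12,"ty":0,"tz":0,"wx":0,"wy":0,"wz":0,"gripper":1},{"tx":-12,"ty":0,"tz":0,"wx":0,"wy":0,"wz":0,"gripper":1}]'
python3 - <<'E'
from h import *
plan([523.9,61.5,200],-1.48)
snap('side','s2'); crop('s2',390,490,60,210,4,'s2c')
E
```

```text
time: 3.65
tool_pos: [456.8, -321.6, 226.8]
tcp_rot: [-2.182, 1.57, 2.46]
contact_force: [-0.3, 0.7, -1.0]
grip_width: 24.1
t 3.65 tcp [ 456.8 -321.6  226.8] zyaw -1.641 tilt [-0.  0.] q [-0.75  0.4   1.43 -0.    1.31  0.89] F [-0.3  0.7 -1. ] M [ 0.06  0.09 -0.03] grip 24.1
shift cm [  2.69   4.01 -38.69] rot [-0.161 -0.     0.   ]
```

View pics/s2c.png

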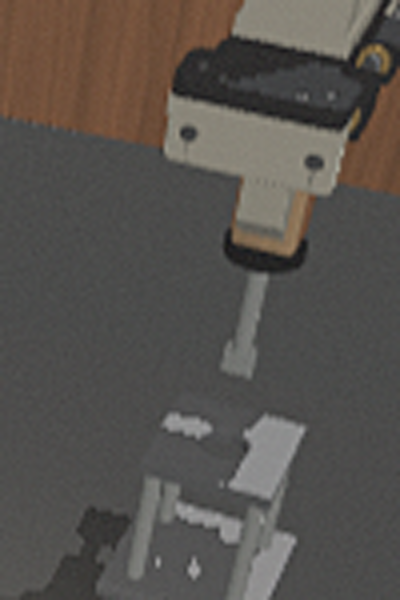

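```bash
python3 - <<'E'
from h import *
s=ld('s2'); print(proj(s,[456.8,-321.6,139.8]), proj(s,[456.8,-321.6,209.8]))
E
python3 -m creep '[{"tx":0.5,"ty":0.4,"tz":-2,"wx":0,"wy":0,"wz":0,"gripper":1},{"tx":1,"ty":0.9,"tz":-6,"wx":-0.02,"wy":0,"wz":0,"gripper":1},{"tx":1.5,"ty":1.4,"tz":-10,"wx":-0.08,"wy":0,"wz":0,"gripper":1},{"tx":1.8,"ty":2,"tz":-14,"wx":-0.16,"wy":0,"wz":0,"gripper":1},{"tx":1.8,"ty":2.4,"tz":-18,"wx":-0.16,"wy":0,"wz":0,"gripper":1},{"tx":1.8,"ty":2.8,"tz":-22,"wx":-0.16,"wy":0,"wz":0,"gripper":1},{"tx":1.8,"ty":3.2,"tz":-26,"wx":-0.16,"wy":0,"wz":0,"gripper":1},{"tx":1.8,"ty":3.4,"tz":-29,"wx":-0.16,"wy":0,"wz":0,"gripper":1}]'
python3 - <<'E'
from h import *
plan([523.9,61.5,205],-1.48)
E
```

```text
[449.04236572 152.26249077] [455.90203876 122.15325886]
time: 4.37
tool_pos: [510.4, -31.9, 207.3]
tcp_rot: [-2.049, 1.567, 2.754]
contact_force: [0.0, 0.3, -0.8]
grip_width: 24.0
t 4.3667 tcp [510.4 -31.9 207.3] zyaw -1.48 tilt [-0.004  0.001] q [-0.21  0.34  1.59  0.    1.22  1.27] F [ 0.   0.3 -0.8] M [-0.01 -0.02 -0.04] grip 24.0
shift cm [ 0.24  2.19 -9.17] rot [ 0.    -0.002  0.003]
```

```bash
python3 -m creep '[{"tx":0,"ty":0.7,"tz":-3,"wx":0,"wy":0,"wz":0,"gripper":1},{"tx":0.1,"ty":1.4,"tz":-6,"wx":0,"wy":0,"wz":0,"gripper":1},{"tx":0.2,"ty":1.9,"tz":-8,"wx":0,"wy":0,"wz":0,"gripper":1},{"tx":0.2,"ty":2.2,"tz":-9.2,"wx":0,"wy":0,"wz":0,"gripper":1},{"tx":0.2,"ty":2.2,"tz":-9.2,"wx":0,"wy":0,"wz":0,"gripper":1},{"tx":0.2,"ty":2.2,"tz":-9.2,"wx":0,"wy":0,"wz":0,"gripper":1},{"tx":0.2,"ty":2.2,"tz":-9.2,"wx":0,"wy":0,"wz":0,"gripper":1},{"tx":0.2,"ty":2.2,"tz":-9.2,"wx":0,"wy":0,"wz":0,"gripper":1}]'
python3 - <<'E'
from h import *
plan([523.9,61.5,205],-1.48)
s=snap('side','s3'); crop('s3',320,400,200,320,5,'s3c'); c=snap('top','t3')
print(proj(s,[523.9,61.5,118]))
E
```

```text
time: 5.03
tool_pos: [524.8, 57.3, 206.9]
tcp_rot: [-1.114, 1.57, -2.596]
contact_force: [-0.3, -1.4, -2.0]
grip_width: 23.7
t 5.0333 tcp [524.8  57.3 206.9] zyaw -1.483 tilt [-0.001 -0.   ] q [-0.04  0.36  1.55 -0.    1.23  1.45] F [-0.3 -1.4 -2. ] M [0.02 0.03 0.04] grip 23.7
shift cm [ 0.19 -0.05 -0.42] rot [-0.003  0.     0.001]
[351.80856527 282.55350904]
```

View pics/s3c.png

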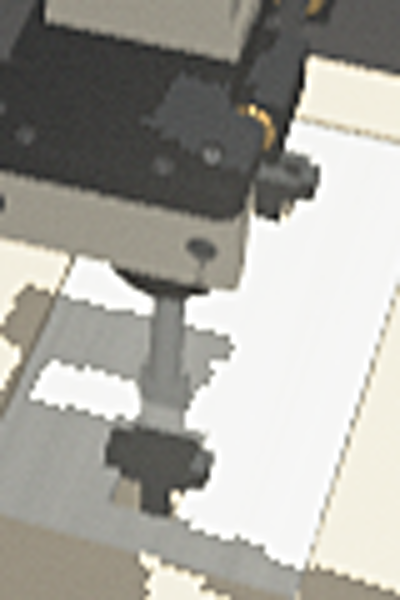

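View pics/s3.png

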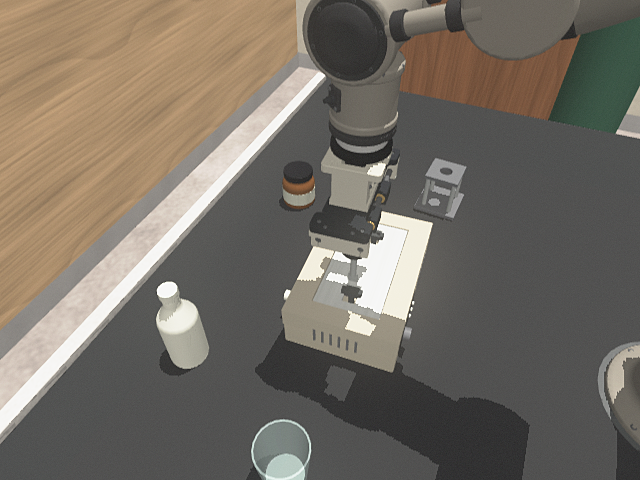

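The blade hangs just above head A, with the tip at crop (163,425) and the head centred at (160,455). It's about 4 mm short in y, so I'll correct that and stop 6 mm above the head.

```bash
python3 -m creep '[{"tx":0.4,"ty":-0.05,"tz":-0.3,"wx":0,"wy":0,"wz":0,"gripper":1},{"tx":0.9,"ty":-0.05,"tz":-0.42,"wx":0,"wy":0,"wz":0,"gripper":1},{"tx":1.2,"ty":-0.05,"tz":-0.42,"wx":0,"wy":0,"wz":0,"gripper":1},{"tx":1.2,"ty":-0.05,"tz":-0.42,"wx":0,"wy":0,"wz":0,"gripper":1},{"tx":1.2,"ty":-0.05,"tz":-0.42,"wx":0,"wy":0,"wz":0,"gripper":1},{"tx":1.2,"ty":-0.05,"tz":-0.42,"wx":0,"wy":0,"wz":0,"gripper":1},{"tx":1.2,"ty":-0.05,"tz":-0.42,"wx":0,"wy":0,"wz":0,"gripper":1}]'
python3 - <<'E'
from h import *
plan([524,61.6,193],-1.48)
s=snap('side','s4'); crop('s4',330,380,250,310,10,'s4c')
print(proj(s,[524,61.6,106]),proj(s,[524,61.6,99.5]))
E
```

```text
time: 5.72
tool_pos: [524.2, 62.7, 195.4]
tcp_rot: [1.172, 1.57, -0.309]
contact_force: [-0.4, -0.3, -2.1]
grip_width: 24.1
t 5.7167 tcp [524.2  62.7 195.4] zyaw -1.481 tilt [ 0. -0.] q [-0.03  0.37  1.57 -0.    1.2   1.45] F [-0.4 -0.3 -2.1] M [ 0.04  0.01 -0.07] grip 24.1
shift cm [ 0.24 -0.03  0.11] rot [-0.001  0.    -0.   ]
[351.39957401 287.33982209] [351.22494202 289.87431166]
```

View pics/s4c.png

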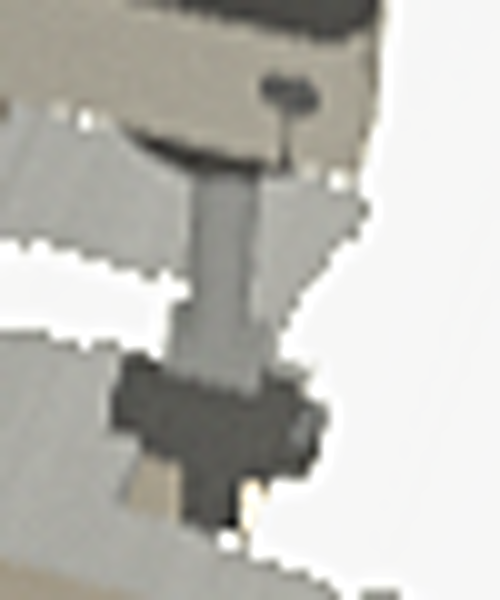

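```bash
python3 -m creep '[{"tx":0.3,"ty":-0.02,"tz":0.1,"wx":0,"wy":0,"wz":0,"gripper":1},{"tx":0.6,"ty":-0.02,"tz":0.1,"wx":0,"wy":0,"wz":0,"gripper":1},{"tx":0.9,"ty":-0.02,"tz":0.1,"wx":0,"wy":0,"wz":0,"gripper":1},{"tx":1.1,"ty":-0.02,"tz":0.1,"wx":0,"wy":0,"wz":0,"gripper":1},{"tx":1.1,"ty":-0.02,"tz":0.1,"wx":0,"wy":0,"wz":0,"gripper":1},{"tx":1.1,"ty":-0.02,"tz":0.1,"wx":0,"wy":0,"wz":0,"gripper":1}]'
python3 - <<'E'
from h import *
plan([524,61.6,182],-1.48)
E
```

```text
time: 6.27
tool_pos: [523.9, 61.7, 184.0]
tcp_rot: [-1.485, 1.57, -2.966]
contact_force: [-0.2, -0.3, -0.9]
grip_width: 23.7
t 6.2667 tcp [523.9  61.7 184. ] zyaw -1.481 tilt [-0. -0.] q [-0.03  0.39  1.58 -0.    1.17  1.45] F [-0.2 -0.3 -0.9] M [ 0.01 -0.03 -0.01] grip 23.7
shift cm [0.2  0.01 0.01] rot [-0.001  0.     0.   ]
```

```bash
python3 -m creep '[{"tx":0.1,"ty":0,"tz":0,"wx":0,"wy":0,"wz":0,"gripper":1},{"tx":0.2,"ty":0,"tz":0,"wx":0,"wy":0,"wz":0,"gripper":1},{"tx":0.2,"ty":0,"tz":0,"wx":0,"wy":0,"wz":0,"gripper":1},{"tx":0.2,"ty":0,"tz":0,"wx":0,"wy":0,"wz":0,"gripper":1}]'
python3 - <<'E'
from h import *
plan([524,61.6,182],-1.48)
s=snap('side','s5'); crop('s5',330,380,250,310,10,'s5c')
E
```

```text
time: 6.6
tool_pos: [524.0, 61.7, 182.2]
tcp_rot: [-0.013, 1.571, -1.494]
contact_force: [-0.2, 0.8, -1.2]
grip_width: 24.1
t 6.6 tcp [524.   61.7 182.2] zyaw -1.481 tilt [ 0. -0.] q [-0.03  0.39  1.59 -0.    1.17  1.45] F [-0.2  0.8 -1.2] M [0.04 0.01 0.03] grip 24.1
shift cm [0.02 0.   0.01] rot [-0.001  0.     0.   ]
```

View pics/s5c.png

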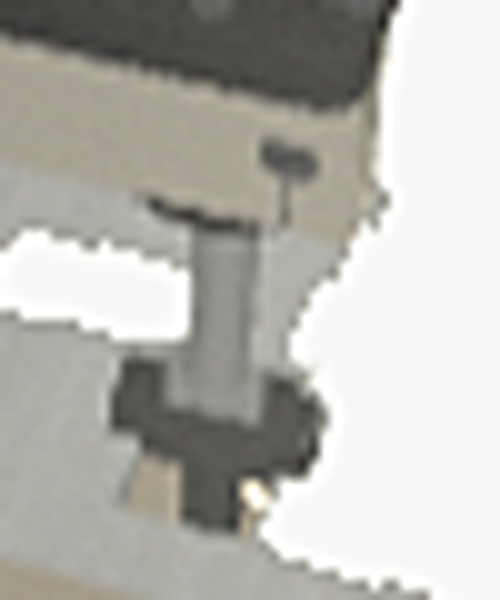

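The blade is seated in slot A with no side force. Turning counter-clockwise, which is negative wx.

```bash
python3 -m creep '[{"tx":0,"ty":0,"tz":0,"wx":-0.1,"wy":0,"wz":0,"gripper":1},{"tx":0,"ty":0,"tz":0,"wx":-0.2,"wy":0,"wz":0,"gripper":1},{"tx":0,"ty":0,"tz":0,"wx":-0.3,"wy":0,"wz":0,"gripper":1},{"tx":0,"ty":0,"tz":0,"wx":-0.4,"wy":0,"wz":0,"gripper":1},{"tx":0,"ty":0,"tz":0,"wx":-0.5,"wy":0,"wz":0,"gripper":1},{"tx":0,"ty":0,"tz":0,"wx":-0.6,"wy":0,"wz":0,"gripper":1},{"tx":0,"ty":0,"tz":0,"wx":-0.7,"wy":0,"wz":0,"gripper":1},{"tx":0,"ty":0,"tz":0,"wx":-0.8,"wy":0,"wz":0,"gripper":1}]'
python3 - <<'E'
from h import *
plan([524,61.6,182],0.19)
s=snap('side','s6'); crop('s6',330,380,250,310,10,'s6c')
E
```

```text
time: 7.32
tool_pos: [524.3, 61.1, 182.3]
tcp_rot: [-0.215, 1.569, -0.891]
contact_force: [0.7, -1.6, -1.7]
grip_width: 23.7
t 7.3167 tcp [524.3  61.1 182.3] zyaw -0.676 tilt [ 0.001 -0.001] q [-0.03  0.39  1.59 -0.    1.17  0.65] F [ 0.7 -1.6 -1.7] M [-0.44 -0.18 -0.09] grip 23.7
shift cm [ 0.03  0.02 -0.06] rot [-0.866  0.001  0.001]
```

View pics/s6c.png

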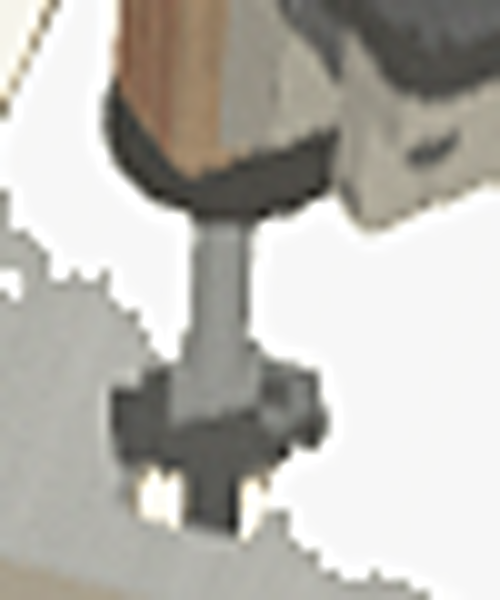

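```bash
python3 -m creep '[{"tx":0,"ty":0,"tz":0,"wx":-0.1,"wy":0,"wz":0,"gripper":1},{"tx":0,"ty":0,"tz":0,"wx":-0.2,"wy":0,"wz":0,"gripper":1},{"tx":0,"ty":0,"tz":0,"wx":-0.3,"wy":0,"wz":0,"gripper":1},{"tx":0,"ty":0,"tz":0,"wx":-0.4,"wy":0,"wz":0,"gripper":1},{"tx":0,"ty":0,"tz":0,"wx":-0.4,"wy":0,"wz":0,"gripper":1}]'
python3 - <<'E'
from h import *
plan([524,61.6,182],0.19)
s=snap('side','s7'); crop('s7',310,390,230,320,6,'s7c')
E
```

```text
time: 7.78
tool_pos: [523.9, 61.5, 182.3]
tcp_rot: [-1.308, 1.57, -1.588]
contact_force: [0.5, -1.4, -1.0]
grip_width: 23.7
t 7.7833 tcp [523.9  61.5 182.3] zyaw -0.28 tilt [-0. -0.] q [-0.03  0.39  1.59 -0.    1.17  0.25] F [ 0.5 -1.4 -1. ] M [-0.36 -0.04 -0.05] grip 23.7
shift cm [0.03 0.01 0.  ] rot [-0.47  0.    0.  ]
```

View pics/s7c.png

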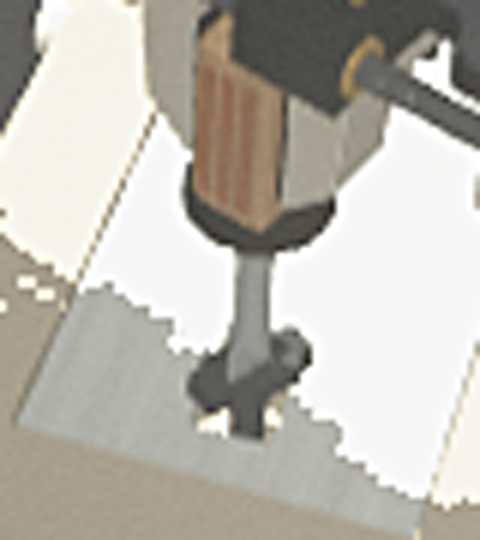

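The head is clearly turning with the blade: its far end is now at crop (292,350). Continuing.

```bash
python3 -m creep '[{"tx":0,"ty":0,"tz":0,"wx":-0.1,"wy":0,"wz":0,"gripper":1},{"tx":0,"ty":0,"tz":0,"wx":-0.2,"wy":0,"wz":0,"gripper":1},{"tx":0,"ty":0,"tz":0,"wx":-0.3,"wy":0,"wz":0,"gripper":1},{"tx":0,"ty":0,"tz":0,"wx":-0.4,"wy":0,"wz":0,"gripper":1},{"tx":0,"ty":0,"tz":0,"wx":-0.47,"wy":0,"wz":0,"gripper":1},{"tx":0,"ty":0,"tz":0,"wx":-0.47,"wy":0,"wz":0,"gripper":1},{"tx":0,"ty":0,"tz":0,"wx":-0.47,"wy":0,"wz":0,"gripper":1}]'
python3 - <<'E'
from h import *
plan([524,61.6,182],0.19)
s=snap('side','s8'); crop('s8',310,390,230,320,6,'s8c')
E
```

```text
time: 8.42
tool_pos: [523.4, 61.7, 182.2]
tcp_rot: [3.082, 1.57, -3.017]
contact_force: [-2.7, -1.2, 0.4]
grip_width: 23.8
t 8.4167 tcp [523.4  61.7 182.2] zyaw 0.184 tilt [-0.001 -0.   ] q [-0.03  0.39  1.59 -0.    1.17 -0.21] F [-2.7 -1.2  0.4] M [-0.28  0.52 -0.03] grip 23.8
shift cm [ 0.02 -0.02  0.05] rot [-0.006 -0.001 -0.   ]
```

View pics/s8c.png

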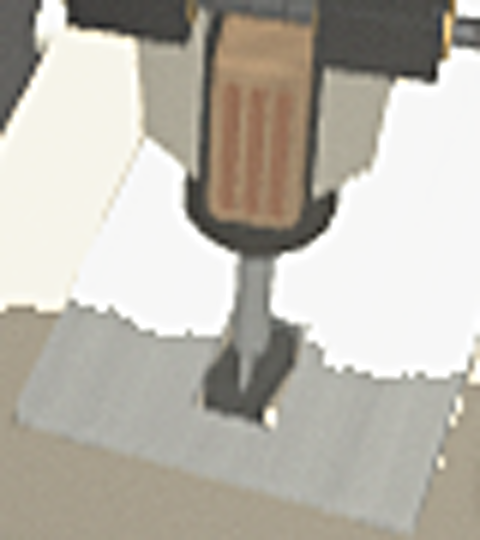

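```bash
cat >> h.py <<'E'
def panelz(cam):
    z=cam['z_map'];vv,uu=np.mgrid[:480,:640]
    rays=np.stack([(uu-cam['cx'])/f(cam),(vv-cam['cy'])/f(cam),np.ones_like(uu,float)],-1)@Rc(cam).T
    W=cam['xyz']+rays*z[...,None]; t=.061
    for r,n in ((95,'a'),(-95,'b')):
        q=np.array([528.2,-8.5])+r*np.array([-np.sin(t),np.cos(t)])
        for k in (-35,-20,0,20,35):
            a=q+k*np.array([np.cos(t),np.sin(t)])
            m=np.hypot(W[...,0]-a[0],W[...,1]-a[1])<6; print(n,k,m.sum(),np.round(np.median(W[m][:,2]),1) if m.any() else None)
E
python3 - <<'E'
from h import *
panelz(ld('s0') if 0 else ld('side0')); print(); panelz(ld('s8'))
plan([523.9,61.6,215],-1.48)
E
```

```text
a -35 39 89.5
a -20 34 89.3
a 0 35 89.6
a 20 33 89.3
a 35 37 89.3
b -35 22 89.7
b -20 20 89.2
b 0 27 89.0
b 20 21 89.0
b 35 21 88.8

a -35 549 381.9
a -20 653 351.9
a 0 395 302.3
a 20 237 289.1
a 35 200 290.2
b -35 15 87.8
b -20 18 88.4
b 0 0 None
b 20 0 None
b 35 22 87.7
t 8.4667 tcp [523.5  61.7 182.2] zyaw 0.184 tilt [-0.001 -0.   ] q [-0.03  0.39  1.59 -0.    1.17 -0.21] F [-2.3 -0.9  0.7] M [-0.22  0.62 -0.03] grip 23.9
shift cm [-3.28 -0.02  0.04] rot [ 1.664e+00 -1.000e-03  1.000e-03]
```

```bash
sed -i 's/<6; print/<6; m\&=W[...,2]<112; print/' h.py; python3 - <<'E'
from h import *
panelz(ld('s8'))
E
python3 -m creep '[{"tx":-0.5,"ty":0,"tz":0,"wx":0,"wy":0,"wz":0,"gripper":1},{"tx":-1.5,"ty":0,"tz":0,"wx":0,"wy":0,"wz":0,"gripper":1},{"tx":-2.5,"ty":0,"tz":0,"wx":0,"wy":0,"wz":0,"gripper":1},{"tx":-3.3,"ty":0,"tz":0,"wx":0,"wy":0,"wz":0,"gripper":1},{"tx":-3.3,"ty":0,"tz":0,"wx":0,"wy":0,"wz":0,"gripper":1}]'
python3 - <<'E'
from h import *
s=snap('side','s9');  crop('s9',310,390,230,320,6,'s9c'); panelz(s)
plan([532.2,-78,205],-1.48)
E
```

```text
a -35 38 97.2
a -20 33 97.8
a 0 36 97.6
a 20 32 97.3
a 35 39 97.3
b -35 15 87.8
b -20 18 88.4
b 0 0 None
b 20 0 None
b 35 22 87.7
time: 8.88
tool_pos: [525.4, 61.7, 217.9]
tcp_rot: [-0.213, 1.566, -0.024]
contact_force: [0.2, -0.7, -0.0]
grip_width: 23.7
a -35 39 97.6
a -20 38 97.4
a 0 35 97.2
a 20 33 97.6
a 35 34 97.4
b -35 22 88.1
b -20 20 88.0
b 0 20 88.3
b 20 0 None
b 35 0 None
t 8.9333 tcp [524.8  61.7 216.8] zyaw 0.189 tilt [ 0.003 -0.   ] q [-0.03  0.35  1.53 -0.    1.25 -0.22] F [-0.3 -0.1 -1.6] M [ 0.04 -0.17  0.01] grip 23.6
shift cm [  1.18 -13.86  -1.9 ] rot [ 1.669  0.003 -0.002]
```

View pics/s9c.png

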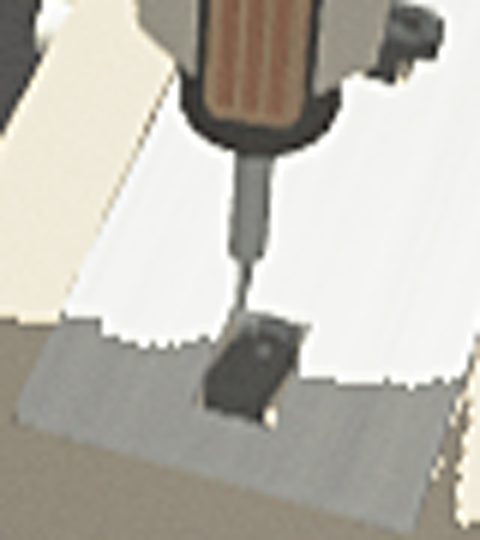

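End A is up at about 97.5 mm. The driver still hangs straight and centred. On to B, turning back on the way.

```bash
python3 -m creep '[{"tx":0,"ty":-1,"tz":-0.1,"wx":0.12,"wy":0,"wz":0,"gripper":1},{"tx":0,"ty":-3,"tz":-0.4,"wx":0.24,"wy":0,"wz":0,"gripper":1},{"tx":0,"ty":-5.5,"tz":-0.7,"wx":0.36,"wy":0,"wz":0,"gripper":1},{"tx":0,"ty":-8,"tz":-1.1,"wx":0.48,"wy":0,"wz":0,"gripper":1},{"tx":0,"ty":-10.5,"tz":-1.4,"wx":0.6,"wy":0,"wz":0,"gripper":1},{"tx":0,"ty":-12.5,"tz":-1.7,"wx":0.72,"wy":0,"wz":0,"gripper":1},{"tx":0,"ty":-13.8,"tz":-1.9,"wx":0.84,"wy":0,"wz":0,"gripper":1},{"tx":0,"ty":-13.8,"tz":-1.9,"wx":0.96,"wy":0,"wz":0,"gripper":1}]'
python3 - <<'E'
from h import *
plan([532.2,-78,205],-1.48)
E
```

```text
time: 9.6
tool_pos: [531.2, -80.1, 214.8]
tcp_rot: [-1.083, 1.57, -1.863]
contact_force: [0.4, -1.3, -0.6]
grip_width: 23.9
t 9.6 tcp [531.2 -80.1 214.8] zyaw -0.78 tilt [-0.    -0.001] q [-0.29  0.37  1.51 -0.    1.26  0.49] F [ 0.4 -1.3 -0.6] M [-0.   -0.06 -0.06] grip 23.9
shift cm [ 0.98  0.22 -0.08] rot [0.7   0.001 0.001]
```

```bash
python3 -m creep '[{"tx":0.5,"ty":0,"tz":0,"wx":0.12,"wy":0,"wz":0,"gripper":1},{"tx":0.9,"ty":0.1,"tz":0,"wx":0.24,"wy":0,"wz":0,"gripper":1},{"tx":0.9,"ty":0.1,"tz":0,"wx":0.36,"wy":0,"wz":0,"gripper":1},{"tx":0.9,"ty":0.1,"tz":0,"wx":0.48,"wy":0,"wz":0,"gripper":1},{"tx":0.9,"ty":0.1,"tz":0,"wx":0.6,"wy":0,"wz":0,"gripper":1},{"tx":0.9,"ty":0.1,"tz":0,"wx":0.7,"wy":0,"wz":0,"gripper":1},{"tx":0.9,"ty":0.1,"tz":0,"wx":0.7,"wy":0,"wz":0,"gripper":1},{"tx":0.9,"ty":0.1,"tz":0,"wx":0.7,"wy":0,"wz":0,"gripper":1}]'
python3 - <<'E'
from h import *
plan([532.2,-78,195],-1.48)
E
```

```text
time: 10.27
tool_pos: [531.8, -76.7, 206.0]
tcp_rot: [-1.841, 1.57, 2.974]
contact_force: [-0.7, -0.0, -1.2]
grip_width: 23.6
t 10.2667 tcp [531.8 -76.7 206. ] zyaw -1.468 tilt [-0.  0.] q [-0.29  0.38  1.52 -0.    1.24  1.18] F [-0.7 -0.  -1.2] M [0.01 0.01 0.03] grip 23.6
shift cm [1.1  0.02 0.14] rot [ 0.012 -0.     0.   ]
```

```bash
python3 -m creep '[{"tx":0.4,"ty":0.02,"tz":0.13,"wx":0,"wy":0,"wz":0,"gripper":1},{"tx":0.8,"ty":0.02,"tz":0.13,"wx":0,"wy":0,"wz":0,"gripper":1},{"tx":1.1,"ty":0.02,"tz":0.13,"wx":0,"wy":0,"wz":0,"gripper":1},{"tx":1.1,"ty":0.02,"tz":0.13,"wx":0,"wy":0,"wz":0,"gripper":1},{"tx":1.1,"ty":0.02,"tz":0.13,"wx":0,"wy":0,"wz":0,"gripper":1},{"tx":1.1,"ty":0.02,"tz":0.13,"wx":0,"wy":0,"wz":0,"gripper":1}]'
python3 - <<'E'
from h import *
plan([532.2,-78,185],-1.48)
s=snap('side','s10');  crop('s10',345,405,190,250,10,'s10c')
E
```

```text
time: 10.77
tool_pos: [532.3, -78.0, 195.2]
tcp_rot: [-0.149, 1.571, -1.619]
contact_force: [0.6, 0.0, -1.1]
grip_width: 23.9
t 10.7667 tcp [532.3 -78.  195.2] zyaw -1.471 tilt [-0. -0.] q [-0.29  0.39  1.54 -0.    1.21  1.18] F [ 0.6  0.  -1.1] M [ 0.01 -0.03 -0.05] grip 23.9
shift cm [ 1.02 -0.01  0.  ] rot [0.009 0.    0.   ]
```

View pics/s10c.png

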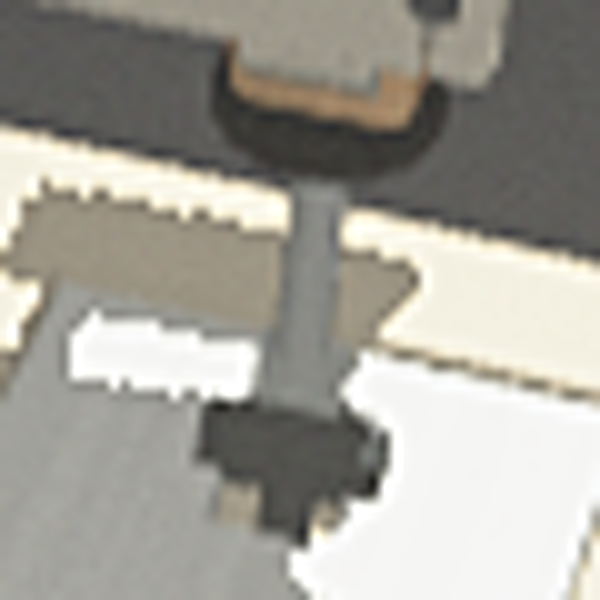

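The blade is aligned above head B: tip at crop (300,405), head centred at (292,440). Descending.

```bash
python3 -m creep '[{"tx":0.3,"ty":-0.01,"tz":0,"wx":0,"wy":0,"wz":0,"gripper":1},{"tx":0.6,"ty":-0.01,"tz":0,"wx":0,"wy":0,"wz":0,"gripper":1},{"tx":0.9,"ty":-0.01,"tz":0,"wx":0,"wy":0,"wz":0,"gripper":1},{"tx":1.1,"ty":-0.01,"tz":0,"wx":0,"wy":0,"wz":0,"gripper":1},{"tx":1.1,"ty":-0.01,"tz":0,"wx":0,"wy":0,"wz":0,"gripper":1},{"tx":1.1,"ty":-0.01,"tz":0,"wx":0,"wy":0,"wz":0,"gripper":1}]'
python3 - <<'E'
from h import *
plan([532.2,-78,182],-1.48)
E
```

```text
time: 11.32
tool_pos: [532.1, -78.0, 184.0]
tcp_rot: [-1.809, 1.57, 3.003]
contact_force: [0.3, -0.7, -2.1]
grip_width: 24.0
t 11.3167 tcp [532.1 -78.  184. ] zyaw -1.471 tilt [-0.  0.] q [-0.29  0.4   1.56 -0.    1.18  1.18] F [ 0.3 -0.7 -2.1] M [0.   0.01 0.03] grip 24.0
shift cm [0.2  0.01 0.01] rot [ 0.009 -0.     0.   ]
```

```bash
python3 -m creep '[{"tx":0.1,"ty":0,"tz":0,"wx":0,"wy":0,"wz":0,"gripper":1},{"tx":0.2,"ty":0,"tz":0,"wx":0,"wy":0,"wz":0,"gripper":1},{"tx":0.2,"ty":0,"tz":0,"wx":0,"wy":0,"wz":0,"gripper":1},{"tx":0.2,"ty":0,"tz":0,"wx":0,"wy":0,"wz":0,"gripper":1}]'
python3 - <<'E'
from h import *
plan([532.2,-78,182],-1.48)
s=snap('side','s11');  crop('s11',345,405,190,250,10,'s11c')
E
```

```text
time: 11.65
tool_pos: [532.2, -78.0, 182.2]
tcp_rot: [0.03, 1.571, -1.441]
contact_force: [-0.4, 0.1, -1.6]
grip_width: 23.6
t 11.65 tcp [532.2 -78.  182.2] zyaw -1.471 tilt [ 0. -0.] q [-0.29  0.4   1.56 -0.    1.18  1.18] F [-0.4  0.1 -1.6] M [-0.01 -0.02  0.07] grip 23.6
shift cm [0.02 0.   0.  ] rot [ 0.009  0.    -0.   ]
```

View pics/s11c.png

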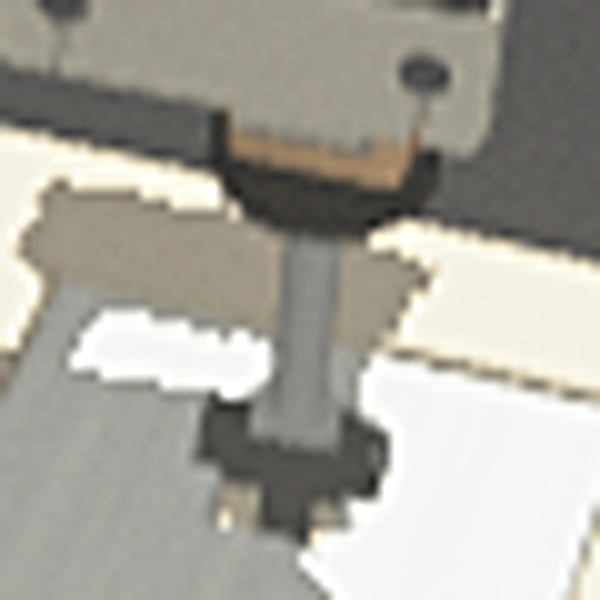

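Seated in slot B. Turning.

```bash
python3 -m creep '[{"tx":0,"ty":0,"tz":0,"wx":-0.1,"wy":0,"wz":0,"gripper":1},{"tx":0,"ty":0,"tz":0,"wx":-0.2,"wy":0,"wz":0,"gripper":1},{"tx":0,"ty":0,"tz":0,"wx":-0.3,"wy":0,"wz":0,"gripper":1},{"tx":0,"ty":0,"tz":0,"wx":-0.4,"wy":0,"wz":0,"gripper":1},{"tx":0,"ty":0,"tz":0,"wx":-0.5,"wy":0,"wz":0,"gripper":1},{"tx":0,"ty":0,"tz":0,"wx":-0.6,"wy":0,"wz":0,"gripper":1},{"tx":0,"ty":0,"tz":0,"wx":-0.7,"wy":0,"wz":0,"gripper":1},{"tx":0,"ty":0,"tz":0,"wx":-0.8,"wy":0,"wz":0,"gripper":1}]'
python3 - <<'E'
from h import *
plan([532.2,-78,182],0.19)
E
```

```text
time: 12.37
tool_pos: [532.6, -78.8, 182.4]
tcp_rot: [-0.256, 1.569, -0.922]
contact_force: [0.3, -2.3, -1.6]
grip_width: 23.7
t 12.3667 tcp [532.6 -78.8 182.4] zyaw -0.666 tilt [ 0.001 -0.002] q [-0.29  0.4   1.56 -0.    1.18  0.38] F [ 0.3 -2.3 -1.6] M [-0.55 -0.22 -0.08] grip 23.7
shift cm [ 0.04  0.03 -0.08] rot [-0.856  0.002  0.001]
```

```bash
python3 -m creep '[{"tx":0,"ty":0,"tz":0,"wx":-0.12,"wy":0,"wz":0,"gripper":1},{"tx":0,"ty":0,"tz":0,"wx":-0.24,"wy":0,"wz":0,"gripper":1},{"tx":0,"ty":0,"tz":0,"wx":-0.36,"wy":0,"wz":0,"gripper":1},{"tx":0,"ty":0,"tz":0,"wx":-0.48,"wy":0,"wz":0,"gripper":1},{"tx":0,"ty":0,"tz":0,"wx":-0.6,"wy":0,"wz":0,"gripper":1},{"tx":0,"ty":0,"tz":0,"wx":-0.72,"wy":0,"wz":0,"gripper":1},{"tx":0,"ty":0,"tz":0,"wx":-0.82,"wy":0,"wz":0,"gripper":1},{"tx":0,"ty":0,"tz":0,"wx":-0.87,"wy":0,"wz":0,"gripper":1}]'
python3 -m creep '[{"tx":0,"ty":0,"tz":0,"wx":0,"wy":0,"wz":0,"gripper":1},{"tx":0,"ty":0,"tz":0,"wx":0,"wy":0,"wz":0,"gripper":1}]'
python3 - <<'E'
from h import *
plan([532.2,-78,182],0.19)
s=snap('side','s12');  crop('s12',330,420,180,260,8,'s12c');panelz(s)
E
```

```text
time: 13.03
tool_pos: [531.9, -78.4, 182.3]
tcp_rot: [-2.362, 1.57, -2.158]
contact_force: [-1.2, -0.5, 0.5]
grip_width: 23.5
time: 13.2
tool_pos: [531.9, -78.3, 182.3]
tcp_rot: [-2.377, 1.57, -2.18]
contact_force: [-1.3, -3.6, 0.1]
grip_width: 23.8
t 13.2 tcp [531.9 -78.3 182.3] zyaw 0.197 tilt [-0.    -0.001] q [-0.29  0.4   1.56 -0.    1.18 -0.49] F [-1.3 -3.6  0.1] M [-0.5   0.29 -0.04] grip 23.8
shift cm [0.03 0.03 0.03] rot [ 0.007 -0.001  0.001]
a -35 39 96.9
a -20 35 97.3
a 0 38 97.2
a 20 33 97.0
a 35 34 97.0
b -35 22 96.7
b -20 25 96.4
b 0 19 96.0
b 20 28 96.5
b 35 23 96.9
```

View pics/s12c.png

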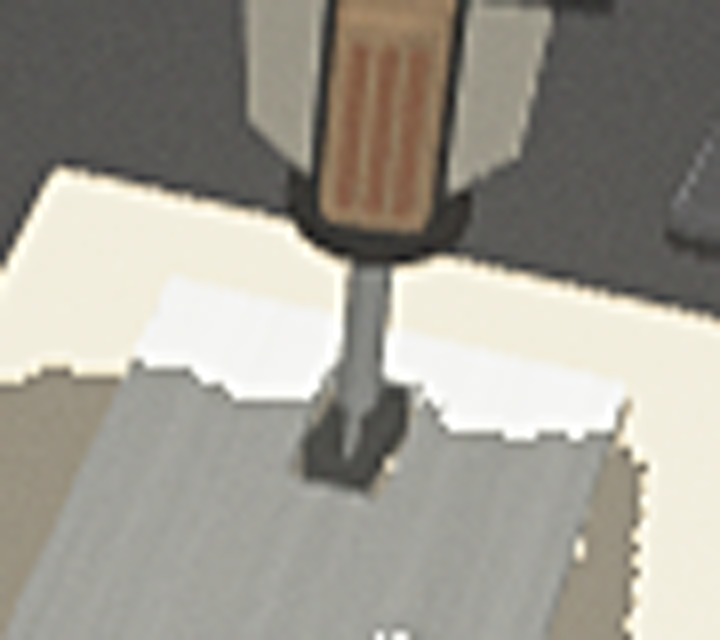

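Both ends are up: A at about 97 mm and B at about 96.5 mm. Withdrawing.

```bash
python3 -m creep '[{"tx":-0.5,"ty":0,"tz":0,"wx":0,"wy":0,"wz":0,"gripper":1},{"tx":-1.5,"ty":0,"tz":0,"wx":0,"wy":0,"wz":0,"gripper":1},{"tx":-3,"ty":0,"tz":0,"wx":0,"wy":0,"wz":0,"gripper":1},{"tx":-4.5,"ty":0,"tz":0,"wx":0,"wy":0,"wz":0,"gripper":1},{"tx":-5,"ty":0,"tz":0,"wx":0,"wy":0,"wz":0,"gripper":1},{"tx":-5,"ty":0,"tz":0,"wx":0,"wy":0,"wz":0,"gripper":1}]'
python3 - <<'E'
from h import *
s=snap('side','s13');  crop('s13',300,450,180,330,4,'s13c');panelz(s)
plan([455,-327,227],-1.64)
E
```

```text
time: 13.75
tool_pos: [533.1, -78.0, 234.3]
tcp_rot: [-0.421, 1.567, -0.222]
contact_force: [0.1, -0.9, -1.5]
grip_width: 23.9
a -35 36 96.8
a -20 37 96.9
a 0 39 97.3
a 20 35 96.9
a 35 36 97.4
b -35 22 97.4
b -20 20 97.2
b 0 27 96.9
b 20 23 96.9
b 35 23 96.9
t 13.8 tcp [532.5 -77.9 233. ] zyaw 0.199 tilt [ 0.002 -0.   ] q [-0.29  0.36  1.48  0.    1.3  -0.49] F [-0.3  0.5 -1.6] M [ 0.01 -0.11 -0.06] grip 24.2
shift cm [  0.59 -22.89 -12.52] rot [ 1.839e+00  2.000e-03 -1.000e-03]
```

View pics/s13c.png

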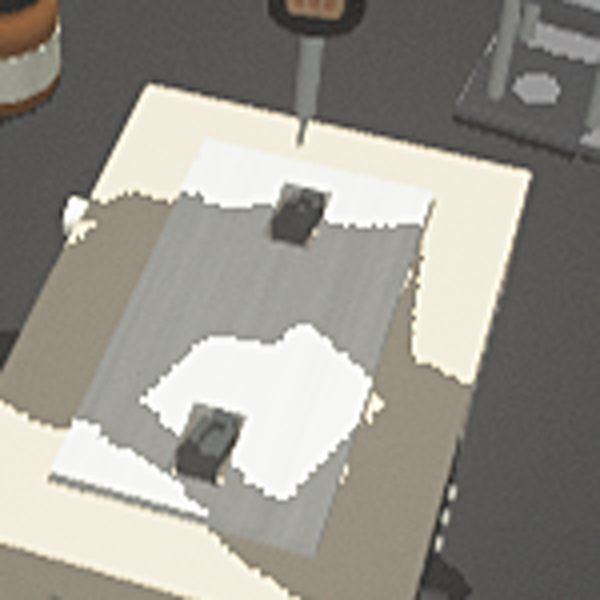

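Both heads lie along y and the panel stands proud of the rim. Moving back to the stand.

```bash
python3 -m creep '[{"tx":0,"ty":-1.4,"tz":-0.7,"wx":0.12,"wy":0,"wz":0,"gripper":1},{"tx":0,"ty":-4.2,"tz":-2.3,"wx":0.24,"wy":0,"wz":0,"gripper":1},{"tx":0,"ty":-7.2,"tz":-3.9,"wx":0.36,"wy":0,"wz":0,"gripper":1},{"tx":0,"ty":-10.2,"tz":-5.6,"wx":0.48,"wy":0,"wz":0,"gripper":1},{"tx":0,"ty":-13.2,"tz":-7.2,"wx":0.6,"wy":0,"wz":0,"gripper":1},{"tx":0,"ty":-16.2,"tz":-8.9,"wx":0.72,"wy":0,"wz":0,"gripper":1},{"tx":0,"ty":-19.2,"tz":-10.5,"wx":0.84,"wy":0,"wz":0,"gripper":1},{"tx":0,"ty":-21.5,"tz":-11.8,"wx":0.96,"wy":0,"wz":0,"gripper":1}]'
python3 - <<'E'
from h import *
plan([455,-327,227],-1.64)
E
```

```text
time: 14.47
tool_pos: [457.7, -314.1, 231.2]
tcp_rot: [-2.857, 1.569, 2.658]
contact_force: [0.3, 0.1, -2.1]
grip_width: 23.9
t 14.4667 tcp [ 457.7 -314.1  231.2] zyaw -0.768 tilt [-0.001  0.001] q [-0.74  0.39  1.43 -0.    1.32  0.03] F [ 0.3  0.1 -2.1] M [-0.03 -0.03 -0.03] grip 23.9
shift cm [ 0.42 -1.12  0.71] rot [ 0.872 -0.001  0.001]
```

```bash
python3 -m creep '[{"tx":0.4,"ty":-0.5,"tz":0.3,"wx":0.12,"wy":0,"wz":0,"gripper":1},{"tx":0.4,"ty":-1.0,"tz":0.6,"wx":0.24,"wy":0,"wz":0,"gripper":1},{"tx":0.4,"ty":-1.1,"tz":0.7,"wx":0.36,"wy":0,"wz":0,"gripper":1},{"tx":0.4,"ty":-1.1,"tz":0.7,"wx":0.48,"wy":0,"wz":0,"gripper":1},{"tx":0.4,"ty":-1.1,"tz":0.7,"wx":0.6,"wy":0,"wz":0,"gripper":1},{"tx":0.4,"ty":-1.1,"tz":0.7,"wx":0.72,"wy":0,"wz":0,"gripper":1},{"tx":0.4,"ty":-1.1,"tz":0.7,"wx":0.84,"wy":0,"wz":0,"gripper":1},{"tx":0.4,"ty":-1.1,"tz":0.7,"wx":0.87,"wy":0,"wz":0,"gripper":1}]'
python3 -m creep '[{"tx":0,"ty":0,"tz":0,"wx":0,"wy":0,"wz":0,"gripper":1},{"tx":0,"ty":0,"tz":0,"wx":0,"wy":0,"wz":0,"gripper":1},{"tx":0,"ty":0,"tz":0,"wx":0,"wy":0,"wz":0,"gripper":1}]'
python3 - <<'E'
from h import *
plan([455,-327,182],-1.64)
s=snap('side','s14');  crop('s14',390,490,60,210,4,'s14c'); print(proj(s,[455,-327,140]))
E
```

```text
time: 15.13
tool_pos: [456.2, -324.5, 227.1]
tcp_rot: [-2.305, 1.569, 2.341]
contact_force: [0.4, -0.6, -0.4]
grip_width: 23.8
time: 15.38
tool_pos: [456.3, -324.7, 227.7]
tcp_rot: [-2.297, 1.57, 2.356]
contact_force: [-0.1, 0.3, -1.8]
grip_width: 23.7
t 15.3833 tcp [ 456.3 -324.7  227.7] zyaw -1.63 tilt [-0.001  0.001] q [-0.76  0.41  1.42  0.    1.31  0.87] F [-0.1  0.3 -1.8] M [ 0.02 -0.03  0.02] grip 23.7
shift cm [ 4.57 -0.12  0.24] rot [ 0.01  -0.001  0.001]
[450.51015061 150.97545289]
```

View pics/s14c.png

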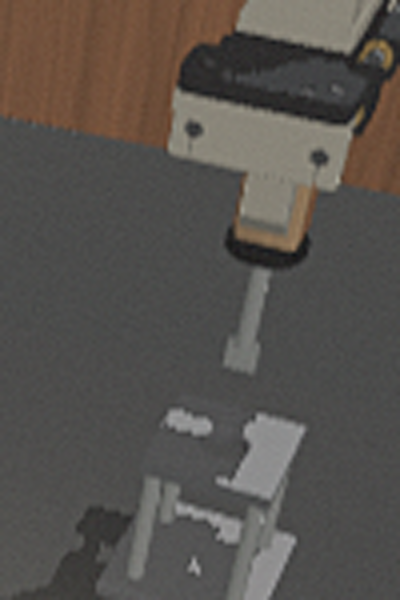

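The driver is held as before and sits above the hole. I'll correct by 2.5 mm and lower.

```bash
python3 -m creep '[{"tx":0.5,"ty":-0.12,"tz":0.23,"wx":0,"wy":0,"wz":0,"gripper":1},{"tx":1.5,"ty":-0.12,"tz":0.23,"wx":0,"wy":0,"wz":0,"gripper":1},{"tx":2.8,"ty":-0.12,"tz":0.23,"wx":0,"wy":0,"wz":0,"gripper":1},{"tx":2.8,"ty":-0.12,"tz":0.23,"wx":0,"wy":0,"wz":0,"gripper":1},{"tx":2.8,"ty":-0.12,"tz":0.23,"wx":0,"wy":0,"wz":0,"gripper":1},{"tx":2.8,"ty":-0.12,"tz":0.23,"wx":0,"wy":0,"wz":0,"gripper":1}]'
python3 - <<'E'
from h import *
plan([455,-327,115],-1.64)
E
```

```text
time: 15.93
tool_pos: [455.2, -327.2, 200.3]
tcp_rot: [0.485, 1.571, -1.146]
contact_force: [0.3, -0.3, -1.2]
grip_width: 24.0
t 15.9333 tcp [ 455.2 -327.2  200.3] zyaw -1.631 tilt [ 0. -0.] q [-0.76  0.43  1.47 -0.    1.25  0.87] F [ 0.3 -0.3 -1.2] M [-0.01  0.01 -0.01] grip 24.0
shift cm [ 8.53 -0.02 -0.02] rot [ 0.009  0.    -0.   ]
```

```bash
python3 -m creep '[{"tx":0.7,"ty":-0.02,"tz":-0.02,"wx":0,"wy":0,"wz":0,"gripper":1},{"tx":1.8,"ty":-0.02,"tz":-0.02,"wx":0,"wy":0,"wz":0,"gripper":1},{"tx":3,"ty":-0.02,"tz":-0.02,"wx":0,"wy":0,"wz":0,"gripper":1},{"tx":4,"ty":-0.02,"tz":-0.02,"wx":0,"wy":0,"wz":0,"gripper":1},{"tx":4.5,"ty":-0.02,"tz":-0.02,"wx":0,"wy":0,"wz":0,"gripper":1},{"tx":4.5,"ty":-0.02,"tz":-0.02,"wx":0,"wy":0,"wz":0,"gripper":1}]'
python3 - <<'E'
from h import *
plan([455,-327,109],-1.64)
s=snap('side','s15');  crop('s15',390,490,80,230,4,'s15c')
E
```

```text
time: 16.43
tool_pos: [454.5, -326.5, 154.0]
tcp_rot: [-2.24, 1.569, 2.413]
contact_force: [-0.7, 0.6, -1.5]
grip_width: 24.1
t 16.4333 tcp [ 454.5 -326.5  154. ] zyaw -1.631 tilt [-0.002  0.001] q [-0.76  0.47  1.53 -0.    1.14  0.87] F [-0.7  0.6 -1.5] M [ 0.09 -0.01 -0.01] grip 24.1
shift cm [4.5  0.06 0.06] rot [ 0.009 -0.001  0.002]
```

View pics/s15c.png

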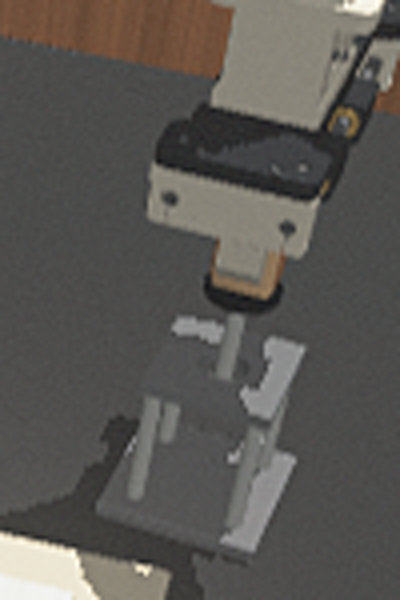

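The blade has entered the hole freely (no force). Lowering to the plate.

```bash
python3 -m creep '[{"tx":0.7,"ty":0.03,"tz":0.03,"wx":0,"wy":0,"wz":0,"gripper":1},{"tx":1.8,"ty":0.03,"tz":0.03,"wx":0,"wy":0,"wz":0,"gripper":1},{"tx":3,"ty":0.03,"tz":0.03,"wx":0,"wy":0,"wz":0,"gripper":1},{"tx":3.9,"ty":0.03,"tz":0.03,"wx":0,"wy":0,"wz":0,"gripper":1},{"tx":4.3,"ty":0.03,"tz":0.03,"wx":0,"wy":0,"wz":0,"gripper":1},{"tx":4.5,"ty":0.03,"tz":0.03,"wx":0,"wy":0,"wz":0,"gripper":1},{"tx":4.5,"ty":0.03,"tz":0.03,"wx":0,"wy":0,"wz":0,"gripper":1},{"tx":4.5,"ty":0.03,"tz":0.03,"wx":0,"wy":0,"wz":0,"gripper":1}]'
python3 - <<'E'
from h import *
plan([455,-327,107.5],-1.64)
E
```

```text
time: 17.15
tool_pos: [455.5, -327.5, 110.7]
tcp_rot: [0.84, 1.57, -0.791]
contact_force: [-0.7, 0.7, -0.9]
grip_width: 23.6
t 17.15 tcp [ 455.5 -327.5  110.7] zyaw -1.631 tilt [ 0.001 -0.001] q [-0.76  0.52  1.58 -0.    1.04  0.87] F [-0.7  0.7 -0.9] M [ 0.04 -0.04  0.03] grip 23.6
shift cm [ 0.32 -0.06 -0.04] rot [ 0.009  0.001 -0.001]
```

```bash
python3 -m creep '[{"tx":0.1,"ty":0,"tz":0,"wx":0,"wy":0,"wz":0,"gripper":1},{"tx":0.2,"ty":0,"tz":0,"wx":0,"wy":0,"wz":0,"gripper":1},{"tx":0.25,"ty":0,"tz":0,"wx":0,"wy":0,"wz":0,"gripper":1},{"tx":0.25,"ty":0,"tz":0,"wx":0,"wy":0,"wz":0,"gripper":1},{"tx":0.25,"ty":0,"tz":0,"wx":0,"wy":0,"wz":0,"gripper":1}]'
python3 - <<'E'
from h import *
plan([455,-327,107.5],-1.64)
s=snap('side','s16');  crop('s16',390,490,80,230,4,'s16c')
E
```

```text
time: 17.57
tool_pos: [455.3, -327.2, 107.8]
tcp_rot: [0.649, 1.571, -0.982]
contact_force: [-0.5, 0.7, -0.1]
grip_width: 24.3
t 17.5667 tcp [ 455.3 -327.2  107.8] zyaw -1.631 tilt [ 0. -0.] q [-0.76  0.52  1.59 -0.    1.03  0.87] F [-0.5  0.7 -0.1] M [ 0.02  0.02 -0.02] grip 24.3
shift cm [ 0.03 -0.03 -0.02] rot [ 0.009  0.    -0.   ]
```

View pics/s16c.png

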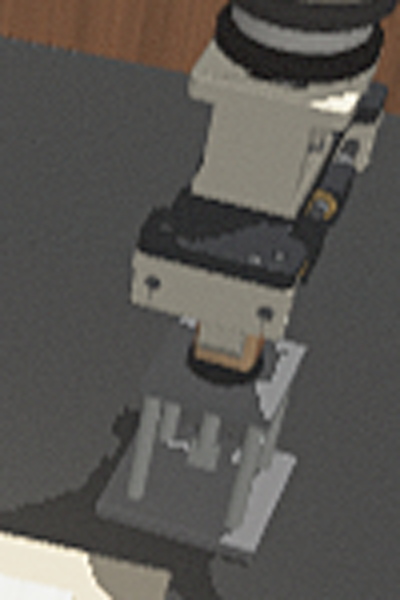

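The collar is on the plate and the blade shows below it. Releasing, opening only part way so both fingers stay clear.

```bash
python3 -m creep '[{"tx":0.03,"ty":0,"tz":0,"wx":0,"wy":0,"wz":0,"gripper":1},{"tx":0.03,"ty":0,"tz":0,"wx":0,"wy":0,"wz":0,"gripper":-1},{"tx":0.03,"ty":0,"tz":0,"wx":0,"wy":0,"wz":0,"gripper":-1},{"tx":0.03,"ty":0,"tz":0,"wx":0,"wy":0,"wz":0,"gripper":-1},{"tx":0.03,"ty":0,"tz":0,"wx":0,"wy":0,"wz":0,"gripper":-1},{"tx":0.03,"ty":0,"tz":0,"wx":0,"wy":0,"wz":0,"gripper":-1},{"tx":0.03,"ty":0,"tz":0,"wx":0,"wy":0,"wz":0,"gripper":-1},{"tx":0.03,"ty":0,"tz":0,"wx":0,"wy":0,"wz":0,"gripper":-1}]'
```

```text
time: 18.28
tool_pos: [455.2, -327.2, 107.4]
tcp_rot: [0.181, 1.571, -1.45]
contact_force: [-0.1, -0.4, -0.0]
grip_width: 66.2
```

```bash
python3 -m creep '[{"tx":-1,"ty":0,"tz":0,"wx":0,"wy":0,"wz":0,"gripper":-1},{"tx":-3,"ty":0,"tz":0,"wx":0,"wy":0,"wz":0,"gripper":-1},{"tx":-6,"ty":0,"tz":0,"wx":0,"wy":0,"wz":0,"gripper":-1},{"tx":-9,"ty":0,"tz":0,"wx":0,"wy":0,"wz":0,"gripper":-1},{"tx":-12,"ty":0,"tz":0,"wx":0,"wy":0,"wz":0,"gripper":-1},{"tx":-14,"ty":0,"tz":0,"wx":0,"wy":0,"wz":0,"gripper":-1},{"tx":-15,"ty":0,"tz":0,"wx":0,"wy":0,"wz":0,"gripper":-1},{"tx":-15,"ty":0,"tz":0,"wx":0,"wy":0,"wz":0,"gripper":-1}]'
python3 -m creep '[{"tx":0,"ty":-8,"tz":0,"wx":0,"wy":0,"wz":0,"gripper":-1},{"tx":0,"ty":-8,"tz":0,"wx":0,"wy":0,"wz":0,"gripper":-1},{"tx":0,"ty":-8,"tz":0,"wx":0,"wy":0,"wz":0,"gripper":-1},{"tx":0,"ty":-8,"tz":0,"wx":0,"wy":0,"wz":0,"gripper":-1},{"tx":0,"ty":-8,"tz":0,"wx":0,"wy":0,"wz":0,"gripper":-1},{"tx":0,"ty":-8,"tz":0,"wx":0,"wy":0,"wz":0,"gripper":-1}]'
python3 - <<'E'
from h import *
plan([455,-327,250],-1.64)
s=snap('side','s17'); crop('s17',400,480,130,230,6,'s17c'); panelz(s); t=snap('top','t17')
E
```

```text
time: 18.95
tool_pos: [455.9, -327.8, 260.3]
tcp_rot: [0.867, 1.566, -0.764]
contact_force: [-0.2, 0.1, 0.2]
grip_width: 91.5
time: 19.45
tool_pos: [376.0, -322.5, 256.9]
tcp_rot: [-2.836, 1.57, 1.816]
contact_force: [0.4, -0.9, 0.2]
grip_width: 91.6
t 19.45 tcp [ 376.  -322.5  256.9] zyaw -1.631 tilt [-0.  0.] q [-0.86  0.26  1.55  0.    1.33  0.77] F [ 0.4 -0.9  0.2] M [ 0.05 -0.05 -0.01] grip 91.6
shift cm [ 0.69  7.91 -0.02] rot [ 0.009 -0.     0.   ]
a -35 39 97.0
a -20 38 97.2
a 0 39 97.1
a 20 37 96.8
a 35 36 97.2
b -35 24 96.3
b -20 24 97.1
b 0 28 96.5
b 20 27 96.8
b 35 22 96.3
```

View pics/s17c.png

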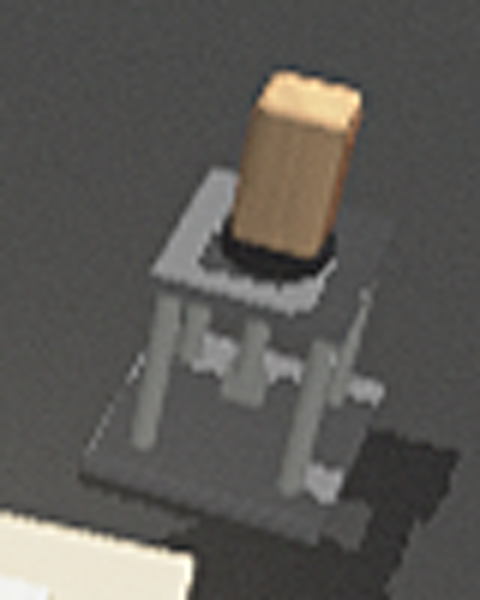

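View pics/t17.png

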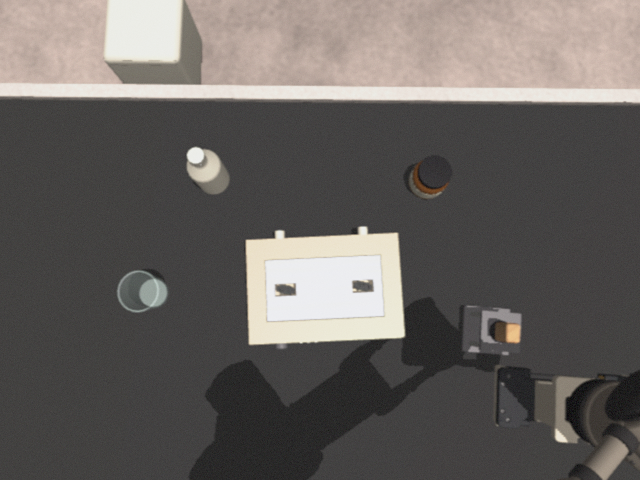

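View pics/s17.png

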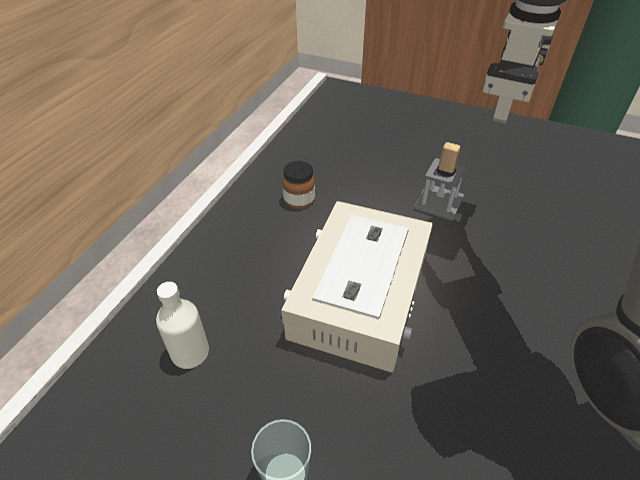

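The driver stands upright in its stand with the handle top at side crop (308,100). The bystanders haven't shifted in either view, and the arm is clear. Checking the numbers.

```bash
python3 - <<'E'
from h import *
np.set_printoptions(precision=1,suppress=True)
s=ld('s17');print('handle top',np.mean([pt(s,*up(x,y,6,400,130),z=154) for x,y in [(283,70),(362,93),(345,133),(256,108)]],0),'stand 455 -327')
print('collar c', pt(s,*up(277,252,6,400,130),z=96))
t=ld('t17');t0=ld('top0')
for cam,n in((t,'top'),):
    z=cam['z_map'];vv,uu=np.mgrid[:480,:640]
    rays=np.stack([(uu-cam['cx'])/f(cam),(vv-cam['cy'])/f(cam),np.ones_like(uu,float)],-1)@Rc(cam).T
    W=cam['xyz']+rays*z[...,None]
    for q0 in ((524,61),(532.5,-78.7)):
        g=(cam['frame'].max(-1)<110)&(np.hypot(W[...,0]-q0[0],W[...,1]-q0[1])<25)
        p=np.array([pt(cam,u,v,z=99.5) for v,u in np.argwhere(g)])
        q=p[:,:2]-p[:,:2].mean(0);w,v=np.linalg.eigh(q.T@q/len(q)); print(len(p),np.sqrt(w*12),'head yaw',np.arctan2(v[1,1],v[0,1])%np.pi-.061)
d=np.abs(t['frame'].astype(int)-t0['frame'].astype(int)).max(-1)
for n,(u,v) in dict(beaker=(142,291),bottle=(208,170),jar=(430,177)).items(): print(n,(d[v-30:v+30,u-30:u+30]>60).sum())
E
```

```text
handle top [ 454.8 -322.6  154. ] stand 455 -327
collar c [ 454.  -315.3   96. ]
124 [12.8 30.5] head yaw 1.3030349951183926
128 [13.2 30.7] head yaw 1.3435011111558988
beaker 0
bottle 0
jar 0
```

```bash
python3 - <<'E'
from h import *
np.set_printoptions(precision=1,suppress=True)
for tag in ('top0','t17','side0','s17'):
    cam=ld(tag); z=cam['z_map'];vv,uu=np.mgrid[:480,:640]
    rays=np.stack([(uu-cam['cx'])/f(cam),(vv-cam['cy'])/f(cam),np.ones_like(uu,float)],-1)@Rc(cam).T
    W=cam['xyz']+rays*z[...,None]
    r=np.hypot(W[...,0]-455,W[...,1]+325)<28
    for lo,hi in ((151,158),(98,145),(94.5,97.5),(86,94)):
        p=W[r&(W[...,2]>lo)&(W[...,2]<hi)]
        print(tag,lo,hi,len(p),p.mean(0) if len(p) else '',(p.min(0)[:2]+p.max(0)[:2])/2 if len(p) else '')
crop('t17',450,540,290,370,8,'t17d')
E
```

```text
top0 151 158 254 [ 457.1 -322.3  153.6] [ 456.7 -322.8]
top0 98 145 186 [ 457.6 -312.2  122.1] [ 456.4 -318.9]
top0 94.5 97.5 60 [ 458.7 -312.2   95.7] [ 452.8 -317.3]
top0 86 94 286 [ 453.3 -317.3   90.2] [ 455.2 -321.5]
t17 151 158 239 [ 455.3 -324.   153.8] [ 455.1 -324.4]
t17 98 145 187 [ 456.3 -313.4  121.8] [ 455.5 -319.3]
t17 94.5 97.5 67 [ 456.  -313.4   96. ] [ 455.4 -317.2]
t17 86 94 294 [ 455.7 -316.2   90.2] [ 455.2 -322. ]
side0 151 158 84 [ 456.8 -322.7  152.5] [ 456.9 -323.6]
side0 98 145 337 [ 456.6 -314.2  122.2] [ 457.4 -319.3]
side0 94.5 97.5 36 [ 453.4 -312.6   95.6] [ 457.9 -315.7]
side0 86 94 173 [ 452.5 -315.2   89.5] [ 455.  -323.3]
s17 151 158 77 [ 455.9 -323.6  152.3] [ 455.8 -323.6]
s17 98 145 329 [ 455.1 -315.2  122.4] [ 455.9 -321.2]
s17 94.5 97.5 39 [ 454.1 -315.2   95.5] [ 455.9 -318.6]
s17 86 94 178 [ 453.  -315.    89.4] [ 454.7 -322.4]
```

View pics/t17d.png

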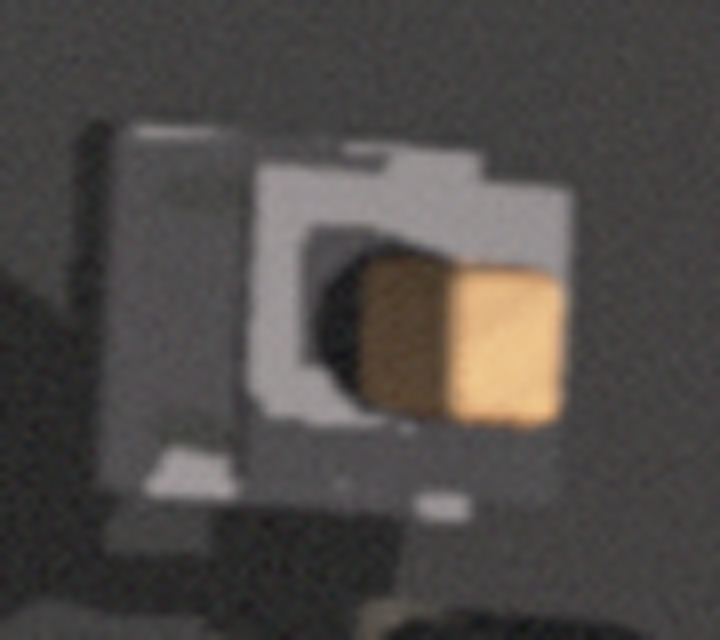

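The driver is at about (455,-325), within about 3 mm of the stand centre. Its height matches the start, and it shows no tilt. Handing in.

```bash
python3 - <<'E'
from h import *
print(close_job())
E
```

```text
the job is handed in; nothing more can be done
None
```

I turned both fasteners a quarter turn counter-clockwise with the screwdriver, and the panel popped up at both ends. The screwdriver is back upright in its stand and released. I handed the job in at about 19.5 s on the robot's clock; the hand-in gives no verdict.

**Last checks, from the camera images:**

| Check | Measured | Needed |
|---|---|---|
| Panel height, end A | about 97 mm | at least 94.5 mm |
| Panel height, end B | about 96.5 mm | at least 94.5 mm |
| Fastener A turn | about 1.30 rad | at least 1.1 rad |
| Fastener B turn | about 1.34 rad | at least 1.1 rad |
| Screwdriver distance from stand centre | about 3 mm | within 15 mm |

- **Screwdriver:** it showed no visible tilt, and its handle top was at the same height as at the start.
- **Bystanders:** the top view showed no change around the beaker, bottle or jar.
- **Arm:** it was clear of everything, with the gripper open and the contact force near zero.

**What disagreed:**
- **Fastener angles:** I expected about 1.4 rad from how far the screwdriver turned. The measured values are rough because they come from low-resolution outlines of the heads, but both are above the limit.
- **Screwdriver position:** the image put it about 3 mm to one side (y) of where the gripper released it, within what I'd expect from camera calibration error plus settling. One reading of the collar by eye was about 12 mm off the centre. I discounted it because only the near side of the collar was visible; the depth data and top view did not support it.

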